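# Fetch the pebble from under the display riser with the reacher

## Robot

A 7-joint arm with a two-finger parallel gripper is mounted at the origin on a cart in front of the work surface, level with it; the furniture and walls round the work are solid. World frame = base frame: x ahead of the robot, y to its left, z up, the work surface at z = 0. Lengths are in m, angles in rad, forces in N, time in s.
With the tool pointing down it reaches from about 0.4 to 0.875 m from the base axis. Payload 6.5 kg.
Tool frame: the origin (TCP) lies midway between the tips of the shut fingers; the grasp point (between the pads) lies 19 mm behind it (bot.tcp_to_grasp is the distance from the TCP to the grasp point, in m); z points along the fingers, y is the direction in which the jaws open and shut (so a half turn about z gives the same grasp; the last joint's range is limited). The gripper opens to 88 mm and grips with 3 to 60 N. Pads are 18 mm wide; open, the fingers measure 123 mm over their backs; the gripper's body (75 mm by 187 mm) begins 45 mm behind the grasp point.
Start: joints at [-1.287, 0.536, -0.004, 1.538, 0.003, 1.067, -0.071], TCP at [0.223, 0.611, 0.239] pointing down, gripper open.
Joint ranges: [-2.7, 2.7], [-0.37, 2.16], [-1.27, 1.26], [0.24, 2.4], [-1.31, 4.45], [0.19, 1.91], [-2.76, 2.76]. Speed limits (rad/s): [2.39, 2.39, 3.14, 3.14, 3.14, 3.14, 3.14].

## Interface

Orientations are given as a unit quaternion [x, y, z, w].
In Python, from bench import bot, optics, ticket gives the robot as it stands. The module is installed in compiled form; this text tells all that it offers.
- The arm moves only by the tool drive_tool, never from a script. Its argument "deltas" is one flat list of numbers, 4 for each row, row after row: the shift along the tool's x, y, z in mm, then the turn about the tool's z in degrees. In form: [dx, dy, dz, roll, dx, dy, dz, roll, ...]. A call has 1 to 10 rows; each row is the pose to reach, as a shift and turn from the pose commanded when the call began, along the tool's axes at that moment; what a row does not reach only later rows make up. A row lasts 1/10 s, in which the tool goes at most 50 mm and 8.59 degrees, less where a joint would pass 70% of its speed; a pose out of reach is approached as far as the arm can. A call with a gripper value outside its range is refused whole. "gripper" is the opening, from 0 (shut) to 1 (fully open), set as the call begins (left out, the last holds). The fingers move at their own pace and stop on an object; "grip_force" is the grip in N (left out, the last holds). Time passes only in rows, so rows that repeat a pose let the fingers close. It gives the time, the measured TCP pose, the force and the opening at its end, in the units of the state.
- bot.state(): the state, without advancing time (a new reading comes with each control period).
- optics.grab_frame(name): name is "scene" or "top" or "wrist"; returns a dict with "color" (384x512x3 uint8, red, green, blue), "mtx" (3x3 intrinsics, pixels), "cam_to_world" (4x4, takes a point from camera to world coordinates); the wrist camera has in their place "T_tool_cam" (4x4, takes a point from camera to tool coordinates, whose origin is the TCP and whose axes are the flange's). Camera axes: x right, y down, z forward; pixel columns grow to the right and rows downward; lengths in m; the calibration is good to about 2 mm. A picture is of the moment at which its call begins: read the wrist's pose just before it. There is no depth.
- ticket.job_done(): hands the job in, once; it reports no verdict.
The state is a dict: "time_s": time; "q": joint angles; "qvel": joint speeds; "effort": joint torques, N m; "tcp_pos": TCP position; "eef_rot": TCP orientation; "force": force on the tool from outside, world axes, zero at the start; "moment": the same for the moment, N m; "opening": finger opening in m.
Only numpy, scipy, OpenCV 4.12 (cv2) and the standard library are available. Lean on these libraries where they do the work, as an engineer would, in place of code of your own. Each camera call takes 0.05 s, during which the arm holds its last target.

## Task

A small pebble has rolled under the low wooden display riser, beside a larger flat slate. Take the reacher from its rest, use its trigger-worked jaws to bring the pebble out, lower it into the empty far bay of the sorting tray before letting go, and hang the reacher back on its rest as it was. Never touch the pebble with your own fingers, and leave the other stones where they are.

Things in the scene. Friction and masses are not known exactly. Their poses are not given: they have to be found in the camera images.
- reacher: Hand reacher, 0.11 kg, rubber faces: black grip, 12 mm square aluminium tube, two jaws. Origin mid-grip. z points up the tube, so the jaws lie along -z. Fixed grip half and fixed jaw on the +y side, trigger and moving jaw on -y; x points up and forward when it hangs in the rest. Grip z -44 to +44 mm, 22 mm thick in x, 58 mm over both halves (y +29 to -29), 42 mm squeezed; a 15 mm thick bridge tops it at z +51.
- reacher_collar (a point): Underside centre of the reacher's collar (40 x 54 x 8 mm) on the tube axis, z -58 mm in the reacher's frame. Only the bare tube lies between here and the jaw knuckle at z -158.
- trigger (a joint): Trigger travel in m: 0 free, 0.016 fully squeezed, towards the fixed half. Spring: 10 N to start, 15 N at full travel. The moving jaw shuts about 2.1 mm at the pads per mm; on the pebble it stops at about 0.008 to 0.012. A gripper that closes evenly on both halves shifts the whole reacher by half the travel towards the reacher's -y.
- reacher_jaws (a point): On the tube axis, level with the middle of the jaw pads (reacher z -222 mm). Pads 22 x 24 mm, upright when the tube leans 30 degrees as in the rest; they then reach 12 mm below this point and 11 mm before and behind it. Inner face of the fixed pad at y +11 mm; of the moving pad about y -33 with the trigger free (gap 44 mm), about y +1 fully squeezed (gap 10 mm).
- rest: Fixed wooden rest, base 200 x 100 x 14 mm, origin on the table. Two posts with U saddles 17 mm wide, lips flared; the tube leans in them 30 degrees from vertical, grip towards the rest's -x, jaws to +x, hanging by the collar on the upper saddle. Hung, the reacher's origin is at (-70, 0, 235) mm here. It comes out along its own +x (up and forward): 30 mm clears the lips. It goes back the opposite way.
- rest_seat (a point): Where the centre of the collar's underside is when the reacher hangs on its rest (top of the upper saddle).
- rest_jaws (a point): Where point reacher_jaws is when the reacher hangs on its rest.
- riser: Fixed wooden display riser: board 170 (x) x 260 (y) mm, underside 115 mm and top 127 mm above the table, on two end panels (inner faces at y +/-112 mm) with a rail under the back. Origin on the table under the board's centre; the open front faces -x, its edge at x -85 mm. Stones stand on top.
- pebble: Small red-brown pebble, 21 x 26 x 16 mm, about 15 g, lying on the table under the riser, 24 to 36 mm behind the front edge of the board. Origin at the centre of its underside. Grip it across either side.
- neighbour: Flat grey slate, 46 x 64 x 22 mm, the other stone under the riser, about 90 to 110 mm beside the pebble. Origin at the centre of its underside. Leave it.
- top_stone: Viewing stone on a dark carved stand, 52 x 68 x 92 mm, standing on the riser. Leave it.
- top_rough: Brown rough stone 38 x 48 x 26 mm on the riser. Leave it.
- tray: Fixed wooden sorting tray, 160 (x) x 120 (y) x 28 mm, walls 6 mm, floor 6 mm thick, split by a wall across its middle (at x 0) into a near bay (-x, holds two stones) and an empty far bay (+x). Origin on the table under its centre.
- tray_bay (a point): Centre of the floor of the empty far bay (71 x 108 mm inside), 6 mm above the table; the rim is 22 mm higher.
- tray_stone_a: Rounded stone 32 x 38 x 24 mm in the tray's near bay. Leave it.
- tray_stone_b: Pale pebble 26 x 34 x 20 mm in the tray's near bay. Leave it.

How it is judged:
By the outcome, as a careful person would: the job done as asked, in the order asked, and still so for the second after the job is handed in, with the robot touching nothing.
It also fails if it takes over 59 s, if anything falls off the work surface, if the arm or the gripper's body presses on something with over 40 N, if the wrist force passes 120 N, or if a joint passes its speed limit or range.

## Working session

There is one attempt and no reset: what is moved stays moved. The work goes in short steps, Python scripts to look and compute and a tool call to move; the robot and the scene stay as the last step left them, time stands still between calls to the robot, and variables do not carry over. Pictures are saved under pics/ and viewed, and the job is handed in when it is done.

Besides the shell and the picture viewer there is one more tool, called after "Request:" as name(argument=value, ...) on one line, values as JSON. drive_tool: Moves the arm, as the interface text tells. Its arguments: {"type":"object","properties":{"deltas":{"type":"array"},"gripper":{"type":"number"},"grip_force":{"type":"number"}},"required":["deltas"]}

```bash
mkdir -p pics; ls; python3 - <<'E'
from bench import bot, optics, ticket
import cv2, numpy as np
np.set_printoptions(precision=4,suppress=True)
s=bot.state();print(s, bot.tcp_to_grasp)
for n in ["scene","top","wrist"]:
    f=optics.grab_frame(n)
    cv2.imwrite(f"pics/{n}0.png",f["color"][:,:,::-1])
    print(n,f["mtx"],f.get("cam_to_world",f.get("T_tool_cam")))
E
```

```text
pics
{'time_s': 0.0, 'q': array([-1.2872,  0.5372, -0.0044,  1.5388,  0.0026,  1.0673, -0.0712]), 'qvel': array([-0.0012,  0.0008,  0.0013,  0.0006,  0.0007, -0.0015,  0.0001]), 'effort': array([  0.0006, -57.0996,   0.9913, -25.1602,  -0.0562,   0.018 ,
         0.0002]), 'tcp_pos': array([0.2226, 0.6101, 0.2379]), 'eef_rot': array([ 0.174 ,  0.9847, -0.0009, -0.0001]), 'force': array([-0.1506,  0.2039,  0.1928]), 'moment': array([-0.0315,  0.0198, -0.0045]), 'opening': 0.08855192517129155} 0.0187
scene [[397.504    0.     263.6755]
 [  0.     397.504  190.2617]
 [  0.       0.       1.    ]] [[-0.5196 -0.4079  0.7508 -0.2646]
 [-0.8544  0.2415 -0.4601  0.5223]
 [ 0.0064 -0.8805 -0.474   0.7048]
 [ 0.      0.      0.      1.    ]]
top [[354.9836   0.     254.4989]
 [  0.     354.9836 190.0343]
 [  0.       0.       1.    ]] [[ 0.0097 -0.9976  0.0683  0.5088]
 [-1.     -0.0097  0.0006 -0.0247]
 [ 0.0001 -0.0683 -0.9977  1.2717]
 [ 0.      0.      0.      1.    ]]
wrist [[271.1634   0.     256.0461]
 [  0.     271.1634 191.7389]
 [  0.       0.       1.    ]] [[-0.0008 -0.9566 -0.2913  0.0758]
 [ 1.     -0.0009 -0.     -0.0003]
 [-0.0002 -0.2913  0.9566 -0.1467]
 [ 0.      0.      0.      1.    ]]
```

View pics/scene0.png

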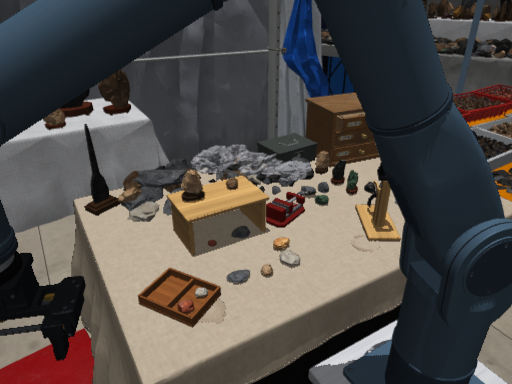

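View pics/top0.png

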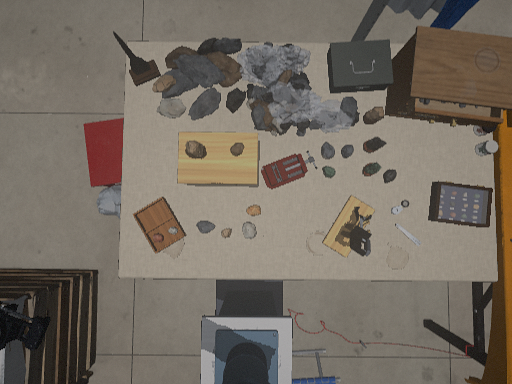

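View pics/wrist0.png

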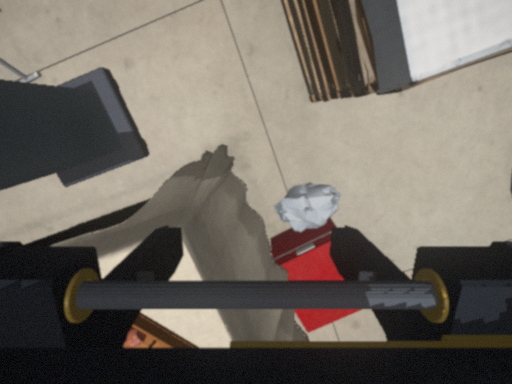

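```bash
python3 - <<'E'
import cv2
t=cv2.imread('pics/top0.png');s=cv2.imread('pics/scene0.png')
def crop(im,x0,y0,w,h,k,n):
    cv2.imwrite(n,cv2.resize(im[y0:y0+h,x0:x0+w],None,fx=k,fy=k,interpolation=cv2.INTER_CUBIC))
crop(t,310,180,90,90,6,'pics/t_rest.png')
crop(t,120,120,150,140,5,'pics/t_riser.png')
crop(s,130,160,160,120,5,'pics/s_riser.png')
crop(s,130,250,120,80,6,'pics/s_tray.png')
crop(s,340,160,70,100,6,'pics/s_rest.png')
E
```

```text
(no output)
```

View pics/t_rest.png

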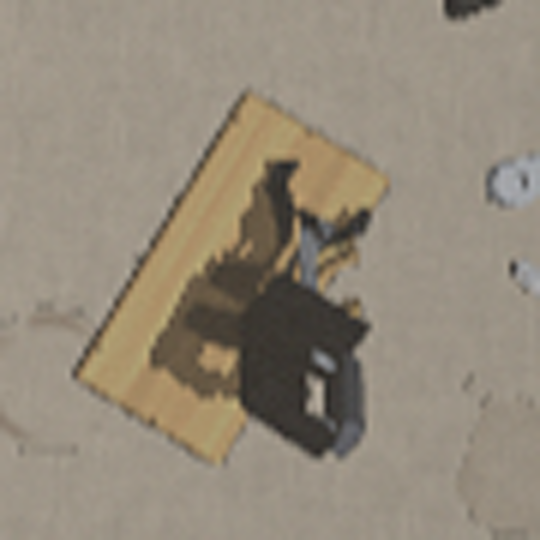

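View pics/t_riser.png

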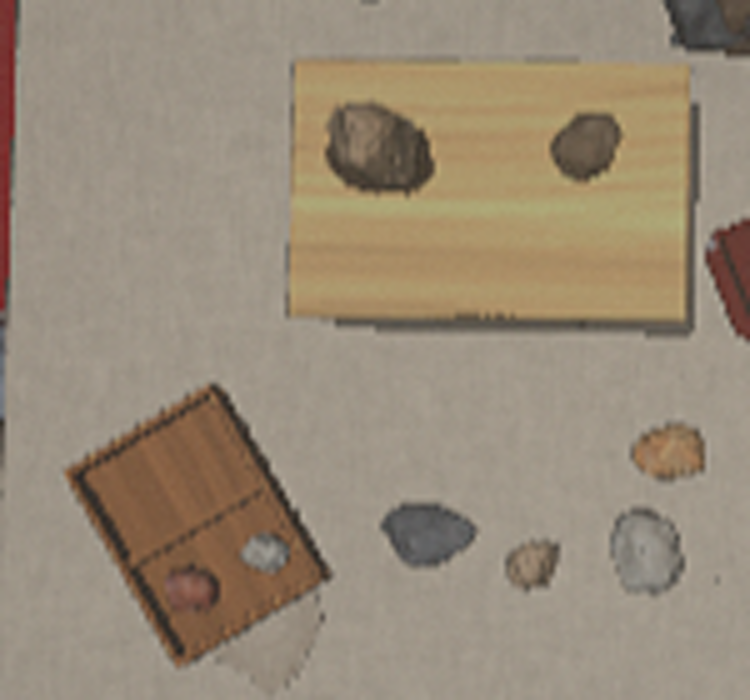

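View pics/s_riser.png

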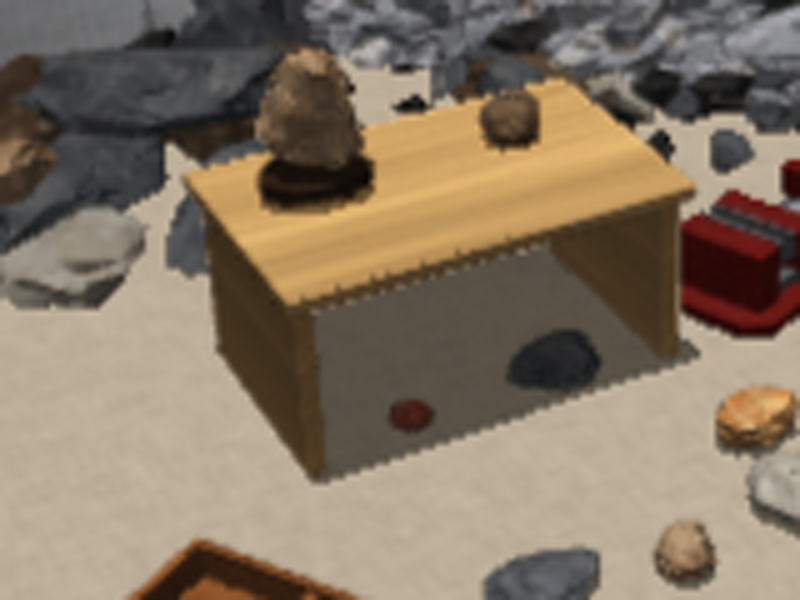

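View pics/s_tray.png

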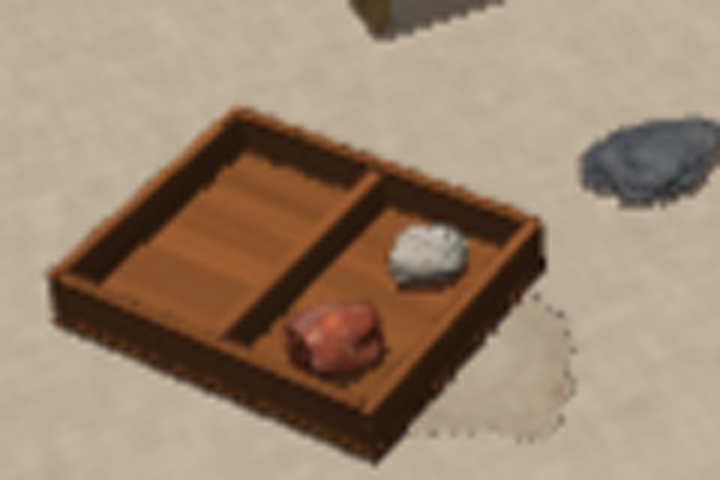

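View pics/s_rest.png

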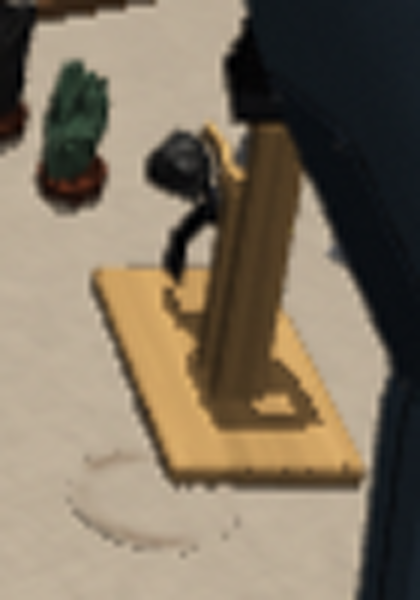

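```bash
cat > h.py <<'E'
import numpy as np, cv2
from scipy.optimize import least_squares
from scipy.spatial.transform import Rotation as R
np.set_printoptions(precision=4,suppress=True)
TOP=(np.array([[354.9836,0,254.4989],[0,354.9836,190.0343],[0,0,1]]),np.array([[0.0097,-0.9976,0.0683,0.5088],[-1,-0.0097,0.0006,-0.0247],[0.0001,-0.0683,-0.9977,1.2717],[0,0,0,1]]))
SC=(np.array([[397.504,0,263.6755],[0,397.504,190.2617],[0,0,1]]),np.array([[-0.5196,-0.4079,0.7508,-0.2646],[-0.8544,0.2415,-0.4601,0.5223],[0.0064,-0.8805,-0.474,0.7048],[0,0,0,1]]))
def un(c,o,k): return np.array(o)+(np.array(c,float)+.5)/k-.5
def bp(cam,px,z):
    K,T=cam; px=np.atleast_2d(px); d=np.c_[px,np.ones(len(px))]@np.linalg.inv(K).T@T[:3,:3].T
    s=(z-T[2,3])/d[:,2]; return T[:3,3]+d*s[:,None]
def proj(cam,P):
    K,T=cam; p=(np.atleast_2d(P)-T[:3,3])@T[:3,:3]@K.T; return p[:,:2]/p[:,2:]
def fitrect(cam,px,loc,z):
    """loc: local xy of corners; returns x,y,yaw"""
    P=bp(cam,px,z)[:,:2]
    def f(v):
        c,s=np.cos(v[2]),np.sin(v[2]); return (np.array(loc)@np.array([[c,s],[-s,c]])+v[:2]-P).ravel()
    best=min((least_squares(f,[*P.mean(0),a]) for a in (0,1.5,3,-1.5)),key=lambda r:r.cost)
    return best.x,best.fun.reshape(-1,2)
E
python3 - <<'E'
from h import *
# rest: order +x+y?, image right = -y world. rest +x toward up-right; rest +y is 90deg ccw from above -> up-left
r=un([(248,92),(390,184),(76,376),(220,464)],(310,180),6)
v,e=fitrect(TOP,r,[(.1,.05),(.1,-.05),(-.1,.05),(-.1,-.05)],.014);print('rest',v,np.degrees(v[2]));print(e)
t=un([(215,384),(328,578),(182,665),(68,472)],(120,120),5)
v,e=fitrect(TOP,t,[(.08,-.06),(-.08,-.06),(-.08,.06),(.08,.06)],.028);print('tray',v,np.degrees(v[2]));print(e)
t=un([(238,106),(543,222),(374,412),(52,278)],(130,250),6)
v,e=fitrect(SC,t,[(.08,-.06),(-.08,-.06),(-.08,.06),(.08,.06)],.028);print('tray scene',v,np.degrees(v[2]));print(e)
b=un([(294,61),(690,66),(688,321),(289,316)],(120,120),5)
v,e=fitrect(TOP,b,[(.085,.13),(.085,-.13),(-.085,-.13),(-.085,.13)],.127);print('riser',v,np.degrees(v[2]));print(e)
b=un([(186,178),(556,80),(693,190),(292,305)],(130,160),5)
v2,e=fitrect(SC,b,[(.085,.13),(.085,-.13),(-.085,-.13),(-.085,.13)],.127);print('riser sc',v2,np.degrees(v2[2]));print(e)
p=bp(SC,un([(411,415)],(130,160),5),.008);n=bp(SC,un([(557,360)],(130,160),5),.011)
print(p,n)
c,s=np.cos(v[2]),np.sin(v[2])
for q in(p,n):
    d=q[0,:2]-v[:2];print('in riser',c*d[0]+s*d[1],-s*d[0]+c*d[1])
E
```

```text
rest [ 0.4711 -0.3569 -0.5515] -31.59699985706768
[[ 0.0016 -0.0005]
 [ 0.0027 -0.0024]
 [-0.0011  0.002 ]
 [-0.0033  0.0008]]
tray [0.4703 0.3072 0.5539] 31.738594476294303
[[ 0.0015  0.0001]
 [-0.0001 -0.0017]
 [-0.0023  0.0005]
 [ 0.0009  0.0011]]
tray scene [0.4692 0.3105 0.5565] 31.883684339612188
[[ 0.0004 -0.0001]
 [ 0.0002 -0.0021]
 [-0.0021  0.0004]
 [ 0.0015  0.0018]]
riser [ 0.6915  0.0969 -0.0011] -0.06505677326506298
[[ 0.0011  0.0002]
 [ 0.0016 -0.0009]
 [-0.0011 -0.0005]
 [-0.0016  0.0012]]
riser sc [0.6898 0.0997 0.0033] 0.18773647247472966
[[ 0.0029  0.0033]
 [-0.0006 -0.0033]
 [ 0.0007 -0.0043]
 [-0.003   0.0044]]
[[0.6376 0.1486 0.008 ]] [[0.6402 0.0488 0.011 ]]
in riser -0.05395827710304854 0.05171391715021183
in riser -0.0512620419537471 -0.04813827159800651
```

```bash
cat >> h.py <<'E'
def plan(wps,yaw_total,step=45,st=None):
    """wps world TCP list; yaw of tool y target in deg world; prints rows"""
    from bench import bot
    s=st or bot.state(); p=np.array(s['tcp_pos']);Rm=R.from_quat(s['eef_rot']).as_matrix()
    y=np.degrees(np.arctan2(Rm[1,1],Rm[0,1])); roll=-((yaw_total-y+180)%360-180)
    pts=[p]
    for w in wps:
        w=np.array(w);a=pts[-1];n=int(np.ceil(np.linalg.norm(w-a)*1000/step));pts+= [a+(w-a)*i/n for i in range(1,n+1)]
    N=len(pts)-1
    for i in range(1,N+1): 
        d=Rm.T@(pts[i]-p)*1000; print(i,*[f"{v:.0f}" if i<N else f"{v:.1f}" for v in d],f"{roll*i/N:.1f}")
def now():
    from bench import bot
    s=bot.state();Rm=R.from_quat(s['eef_rot']).as_matrix();y=np.degrees(np.arctan2(Rm[1,1],Rm[0,1]))
    print('t',round(s['time_s'],2),'tcp',s['tcp_pos'],'yaw',round(y,2),'tilt',Rm[2],'F',s['force'],'op',s['opening']);return s,Rm,y
def snap(name,fn):
    from bench import optics
    f=optics.grab_frame(name);cv2.imwrite(fn,f['color'][:,:,::-1]);return f
E
python3 - <<'E'
from h import *
now()
plan([(.33,.48,.40),(.50,.2,.42),(.52,-.1,.42),(.42,-.30,.40)],58.4)
E
```

```text
t 0.15 tcp [0.2226 0.6102 0.2381] yaw 69.96 tilt [-0.0001 -0.0012 -1.    ] F [-0.7681  0.0905  0.5279] op 0.08813233653207189
1 -24 -14 -27 0.4
2 -49 -29 -54 0.9
3 -73 -43 -81 1.3
4 -97 -57 -108 1.8
5 -121 -71 -135 2.2
6 -146 -86 -162 2.7
7 -177 -111 -164 3.1
8 -209 -137 -167 3.6
9 -241 -163 -169 4.0
10 -273 -188 -172 4.4
11 -305 -214 -174 4.9
12 -337 -239 -177 5.3
13 -369 -265 -179 5.8
14 -401 -291 -182 6.2
15 -419 -330 -181 6.7
16 -436 -369 -181 7.1
17 -453 -408 -181 7.6
18 -471 -448 -181 8.0
19 -488 -487 -181 8.5
20 -505 -526 -181 8.9
21 -523 -566 -181 9.3
22 -518 -610 -177 9.8
23 -513 -654 -173 10.2
24 -507 -699 -169 10.7
25 -502 -743 -165 11.1
26 -497.3 -787.7 -160.9 11.6
```

Request:
drive_tool(deltas=[-24, -14, -27, 0, -49, -29, -54, 0, -73, -43, -81, 0, -97, -57, -108, 0, -121, -71, -135, 0, -146, -86, -162, 0, -177, -111, -164, 0, -209, -137, -167, 0, -241, -163, -169, 0, -273, -188, -172, 0], gripper=1)

```text
time_s: 1.15
tcp_pos: [0.4153, 0.3387, 0.4106]
eef_rot: [0.174, 0.985, -0.0, -0.0]
force: [0.6, -0.4, 0.3]
opening: 0.0882
```

Request:
drive_tool(deltas=[-32, -26, -2, 0, -64, -51, -5, 0, -96, -77, -7, 0, -128, -103, -10, 0, -146, -142, -9, 0, -163, -181, -9, 0, -180, -220, -9, 0, -198, -260, -9, 0, -215, -299, -9, 0, -232, -338, -9, 0])

```text
time_s: 2.15
tcp_pos: [0.5166, -0.0583, 0.4197]
eef_rot: [0.174, 0.985, 0.0, -0.0]
force: [1.3, -0.1, -0.1]
opening: 0.0882
```

```bash
python3 - <<'E'
from h import *
now()
plan([(.52,-.1,.42),(.42,-.30,.40)],58.4)
E
```

```text
t 2.15 tcp [ 0.5166 -0.0583  0.4197] yaw 69.97 tilt [ 0.0001  0.0002 -1.    ] F [ 1.3062 -0.1102 -0.0686] op 0.08824395792209538
1 -18 -38 -0 1.9
2 -12 -82 4 3.9
3 -7 -127 8 5.8
4 -2 -171 12 7.7
5 3 -216 16 9.6
6 7.9 -260.2 19.6 11.6
```

Request:
drive_tool(deltas=[-18, -38, 0, 1.9, -12, -82, 4, 3.9, -7, -127, 8, 5.8, -2, -171, 12, 7.7, 3, -216, 16, 9.6, 8, -260, 20, 11.6, 8, -260, 20, 11.6])

```text
time_s: 2.85
tcp_pos: [0.4159, -0.3037, 0.3996]
eef_rot: [0.278, 0.961, -0.001, -0.0]
force: [-0.2, 0.3, 0.3]
opening: 0.0883
```

```bash
python3 - <<'E'
from h import *
now()
f=snap('wrist','pics/w1.png');print(f['T_tool_cam'])
snap('scene','pics/s1.png')
E
```

```text
t 2.85 tcp [ 0.4159 -0.3037  0.3996] yaw 57.72 tilt [ 0.0001 -0.0025 -1.    ] F [-0.1917  0.2522  0.3086] op 0.0882781001609408
[[-0.0008 -0.9567 -0.2912  0.0757]
 [ 1.     -0.0009  0.0001 -0.0004]
 [-0.0004 -0.2912  0.9567 -0.1467]
 [ 0.      0.      0.      1.    ]]
```

View pics/w1.png

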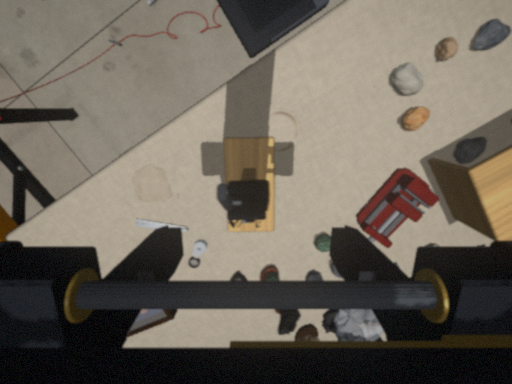

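View pics/s1.png

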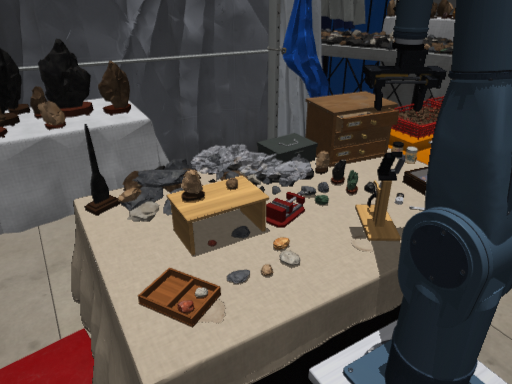

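```bash
python3 - <<'E'
import cv2
t=cv2.imread('pics/w1.png');t=t[130:245,195:295];cv2.imwrite('pics/w1c.png',cv2.resize(t,None,fx=5,fy=5,interpolation=cv2.INTER_CUBIC))
t=cv2.imread('pics/s1.png');t=t[135:245,345:425];cv2.imwrite('pics/s1c.png',cv2.resize(t,None,fx=5,fy=5,interpolation=cv2.INTER_CUBIC))
E
```

```text
(no output)
```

View pics/w1c.png

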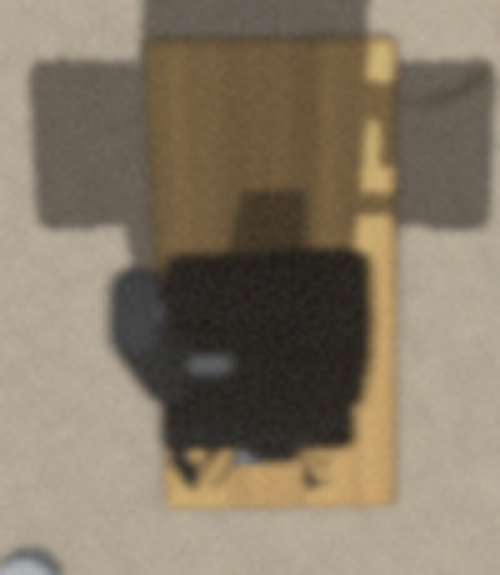

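View pics/s1c.png

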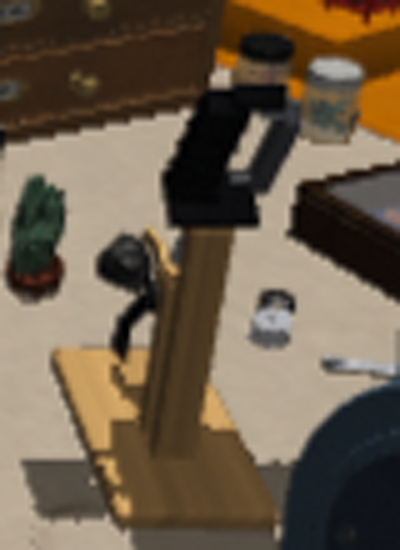

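```bash
cat >> h.py <<'E'
def wcam(tcp,quat,T=np.array([[-0.0008,-0.9567,-0.2912,0.0757],[1,-0.0009,0.0001,-0.0004],[-0.0004,-0.2912,0.9567,-0.1467],[0,0,0,1]])):
    M=np.eye(4);M[:3,:3]=R.from_quat(quat).as_matrix();M[:3,3]=tcp
    return (np.array([[271.1634,0,256.0461],[0,271.1634,191.7389],[0,0,1]]),M@T)
E
python3 - <<'E'
from h import *
s,Rm,y=now()
W=wcam(s['tcp_pos'],s['eef_rot'])
c=un([(148,38),(398,38),(168,507),(398,507)],(195,130),5)
v,e=fitrect(W,c,[(-.1,.05*-1*-1),(-.1,-.05),(.1,.05),(.1,-.05)],.014)
print(v,np.degrees(v[2]),e)
# image right=tool +y = world left(+y)... so right corners are +y
v,e=fitrect(W,c,[(-.1,-.05),(-.1,.05),(.1,-.05),(.1,.05)],.014)
print(v,np.degrees(v[2]),e)
print(bp(W,c,.014))
def reach_pts(v,loc):
    cc,ss=np.cos(v[2]),np.sin(v[2]);o=np.array([-.07,0,.235]);A=np.array([[.866,0,-.5],[0,1,0],[.5,0,.866]])
    L=o+np.array(loc)@A.T
    return np.c_[v[0]+cc*L[:,0]-ss*L[:,1],v[1]+ss*L[:,0]+cc*L[:,1],L[:,2]]
loc=[(x,yy,z) for z in (.044,.058) for x in(-.011,.011) for yy in(-.029,.029)]+[(x,yy,-.05) for x in(-.02,.02) for yy in(-.027,.027)]
for vv in (v,np.array([.4711,-.3569,-.5515])):
    print('wrist crop px');print((proj(W,reach_pts(vv,loc))-np.array([195,130]))*5)
    print('top crop px');print((proj(TOP,reach_pts(vv,loc))-np.array([310,180]))*6)
E
```

```text
t 2.95 tcp [ 0.4198 -0.2985  0.3995] yaw 58.24 tilt [ 0.0004  0.0003 -1.    ] F [-0.33   -0.8072 -0.0417] op 0.08831584980545065
[ 0.4773 -0.3482 -0.5361] -30.713817670561376 [[ 0.05    0.0841]
 [-0.052  -0.084 ]
 [ 0.0525  0.0849]
 [-0.0506 -0.085 ]]
[ 0.4773 -0.3482 -0.5437] -31.149597732733813 [[-0.001  -0.001 ]
 [-0.0002  0.0024]
 [ 0.0007 -0.0015]
 [ 0.0004  0.0002]]
[[ 0.3668 -0.3383  0.014 ]
 [ 0.4177 -0.2561  0.014 ]
 [ 0.5362 -0.4412  0.014 ]
 [ 0.5883 -0.3574  0.014 ]]
wrist crop px
[[103.4124 146.286 ]
 [383.274  143.0771]
 [100.8718 248.5996]
 [385.7891 245.3914]
 [ 92.7556 121.9202]
 [386.8921 118.533 ]
 [ 89.8805 229.0878]
 [389.6068 225.701 ]
 [162.4848 232.1325]
 [357.9377 229.9255]
 [160.4614 374.733 ]
 [360.7618 372.5288]]
top crop px
[[298.9004 499.1941]
 [191.903  433.1499]
 [326.9523 466.9236]
 [218.8235 400.2857]
 [298.9692 515.9078]
 [190.6094 448.9874]
 [327.3833 483.3913]
 [217.863  415.8613]
 [284.6497 407.3266]
 [193.1474 350.9952]
 [331.5735 351.5183]
 [238.4439 294.3392]]
wrist crop px
[[ 55.8786 141.946 ]
 [335.9843 140.9121]
 [ 51.7423 244.2867]
 [336.9115 243.2438]
 [ 43.0628 117.3319]
 [337.4684 116.2427]
 [ 38.4676 224.5284]
 [338.472  223.4292]
 [125.7679 229.003 ]
 [321.3507 228.2868]
 [121.8245 371.6365]
 [322.2603 370.9121]]
top crop px
[[315.8963 512.2554]
 [209.3198 445.3219]
 [344.4092 480.2758]
 [236.7028 412.7394]
 [316.0795 529.0789]
 [208.1455 461.257 ]
 [344.9618 496.8583]
 [235.8688 428.4172]
 [300.7912 419.5851]
 [209.6527 362.4978]
 [348.4744 364.2518]
 [255.7109 306.3035]]
```

```bash
python3 - <<'E'
from h import *
now()
f=snap('wrist','pics/w2.png')
t=f['color'][130:250,185:305,::-1];cv2.imwrite('pics/w2c.png',cv2.resize(t,None,fx=5,fy=5,interpolation=cv2.INTER_CUBIC))
f=snap('top','pics/t2.png')
E
```

```text
t 2.95 tcp [ 0.4198 -0.2985  0.3995] yaw 58.24 tilt [ 0.0004  0.0003 -1.    ] F [-0.33   -0.8072 -0.0417] op 0.08831584980545065
```

View pics/w2c.png

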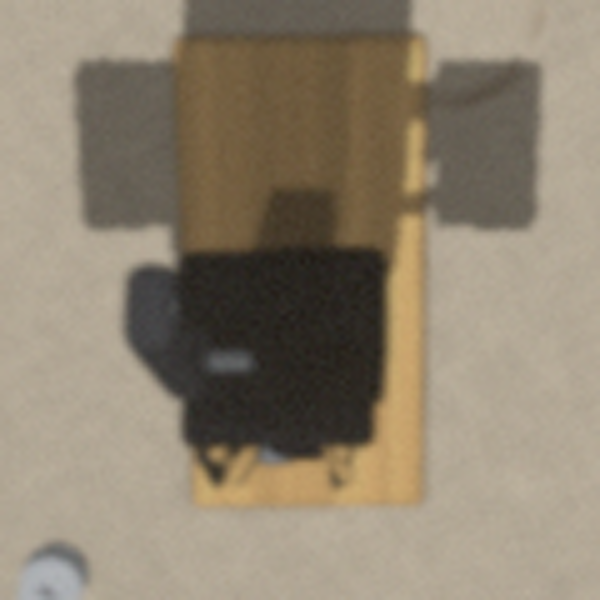

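View pics/t2.png

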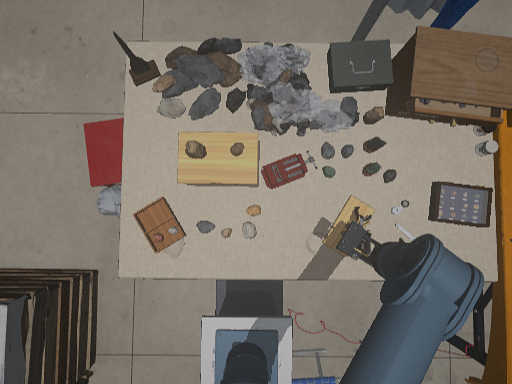

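```bash
cat >> h.py <<'E'
A30=np.array([[.8660,0,-.5],[0,1,0],[.5,0,.8660]])
def r2w(o,yaw,loc):
    c,s=np.cos(yaw),np.sin(yaw);Z=np.array([[c,-s,0],[s,c,0],[0,0,1]])
    return np.array(o)+np.atleast_2d(loc)@(Z@A30).T
def box(x0,x1,y0,y1,z0,z1): return np.array([(x,y,z) for x in(x0,x1) for y in(y0,y1) for z in(z0,z1)])/1000
ED=[(0,1),(2,3),(4,5),(6,7),(0,2),(1,3),(4,6),(5,7),(0,4),(1,5),(2,6),(3,7)]
PARTS=[(box(-11,11,8,29,-44,44),(0,255,0)),(box(-11,11,-29,-14,-44,44),(255,255,0)),(box(-20,20,-27,27,-58,-50),(0,0,255)),(box(-6,6,-6,6,-158,-58),(255,0,255)),(box(-11,11,-29,29,44,58),(0,255,255))]
def overlay(im,cam,o,yaw,crop,k,fn,extra=[]):
    x0,y0,w,h=crop;t=cv2.resize(im[y0:y0+h,x0:x0+w],None,fx=k,fy=k,interpolation=cv2.INTER_CUBIC)
    for B,col in PARTS+extra:
        p=(proj(cam,r2w(o,yaw,B) if col!=(255,0,0) else B)-np.array([x0,y0])+.5)*k-.5
        for a,b in ED: cv2.line(t,tuple(int(v) for v in p[a]),tuple(int(v) for v in p[b]),col,1)
    cv2.imwrite(fn,t)
E
python3 - <<'E'
from h import *
s,Rm,y=now()
W=wcam(s['tcp_pos'],s['eef_rot'])
c=un([(175,38),(427,38),(195,506),(424,504)],(185,130),5)
v,e=fitrect(W,c,[(-.1,-.05),(-.1,.05),(.1,-.05),(.1,.05)],.014)
print(v,np.degrees(v[2]),e)
v=np.array([*(v[:2]+np.array([.4711,-.3569]))/2,-.55]);print(v)
cc,ss=np.cos(v[2]),np.sin(v[2])
for sh in(0,):
    o=(v[0]+cc*(-.07+sh),v[1]+ss*(-.07+sh),.235)
    overlay(cv2.imread('pics/w2.png'),W,o,v[2],(185,130,120,120),5,f'pics/ow{sh}.png')
    overlay(cv2.imread('pics/top0.png'),TOP,o,v[2],(310,180,90,90),6,f'pics/ot{sh}.png')
    overlay(cv2.imread('pics/s1.png'),SC,o,v[2],(345,135,80,110),5,f'pics/os{sh}.png')
a,b,c=[cv2.imread(f'pics/o{x}0.png') for x in 'wts']
H=600;cv2.imwrite('pics/o_all.png',cv2.resize(np.hstack([cv2.copyMakeBorder(i,0,H-i.shape[0],0,0,cv2.BORDER_CONSTANT) for i in(a,b,c)]),None,fx=.5,fy=.5))
E
```

```text
t 3.05 tcp [ 0.4211 -0.2968  0.3996] yaw 58.49 tilt [ 0.0004  0.0006 -1.    ] F [-0.0793  0.2062  0.1143] op 0.08834129989501668
[ 0.4736 -0.3539  5.7383] 328.7811748570251 [[-0.0015 -0.0005]
 [-0.0007  0.002 ]
 [ 0.0005 -0.0014]
 [ 0.0017 -0.0001]]
[ 0.4724 -0.3554 -0.55  ]
```

View pics/ow0.png

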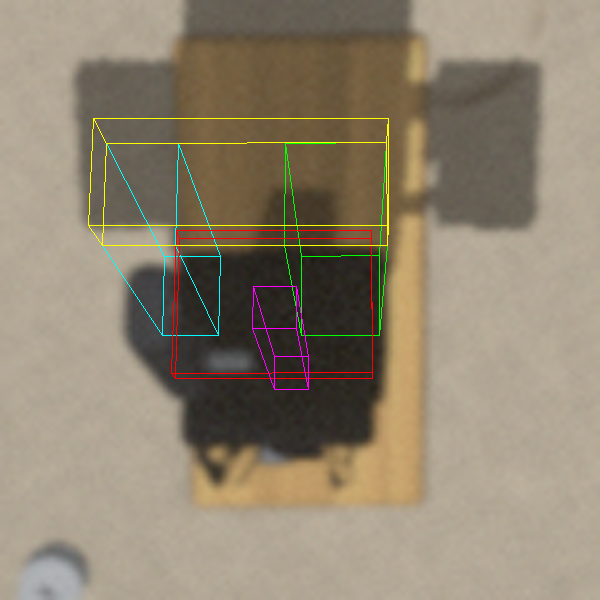

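View pics/ot0.png

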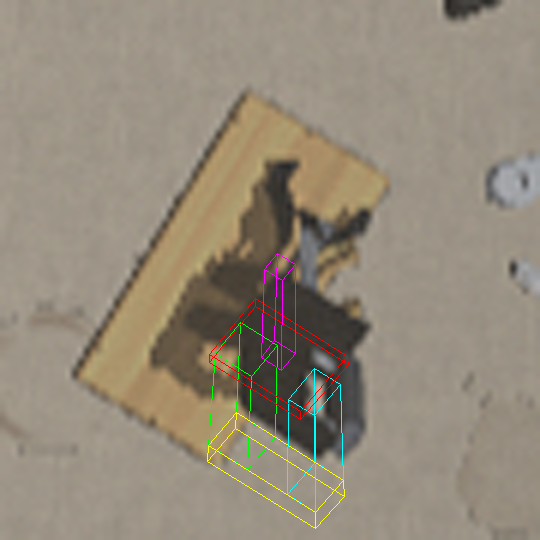

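View pics/os0.png

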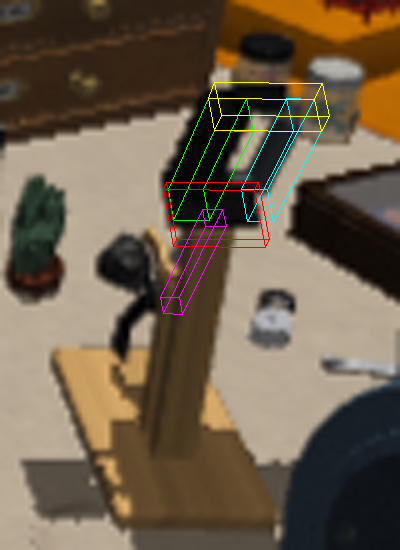

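```bash
cat > fit.py <<'E'
from h import *
W=wcam([0.4198,-0.2985,0.3995],R.from_euler('z',58.24-90,degrees=True).__mul__(R.from_quat([0,1,0,0])).as_quat())
# local pts & obs
obs=[(W,un([(184,441)],(185,130),5)[0],(20,-27,-54)),(W,un([(374,441)],(185,130),5)[0],(20,27,-54)),
(TOP,un([(370,324)],(310,180),6)[0],(20,-27,-50)),
(SC,un([(166,224)],(345,135),5)[0],(-20,27,-58)),(SC,un([(258,226)],(345,135),5)[0],(-20,-27,-58)),(SC,un([(166,172)],(345,135),5)[0],(20,27,-50))]
def f(v): return np.concatenate([proj(c,r2w(v[:3],v[3],np.array(l)/1000))[0]-p for c,p,l in obs])
r=least_squares(f,[.41,-.32,.235,-.55]);print(r.x,np.degrees(r.x[3]));print(r.fun.reshape(-1,2))
o,yaw=r.x[:3],r.x[3]
overlay(cv2.imread('pics/w2.png'),W,o,yaw,(185,130,120,120),5,'pics/fw.png')
overlay(cv2.imread('pics/top0.png'),TOP,o,yaw,(310,180,90,90),6,'pics/ft.png')
overlay(cv2.imread('pics/s1.png'),SC,o,yaw,(345,135,80,110),5,'pics/fs.png')
ims=[cv2.imread(f'pics/f{x}.png') for x in 'wts']
cv2.imwrite('pics/f_all.png',cv2.resize(np.hstack([cv2.copyMakeBorder(i,0,600-i.shape[0],0,0,cv2.BORDER_CONSTANT) for i in ims]),(800,312),interpolation=cv2.INTER_AREA))
E
python3 fit.py
```

```text
[ 0.428  -0.3299  0.2364 -0.5405] -30.970291692416964
[[-0.4977  0.677 ]
 [ 0.7051  0.1396]
 [ 0.0748  1.4466]
 [ 0.371   1.2101]
 [ 0.2232  0.8655]
 [-1.0026 -1.078 ]]
```

View pics/f_all.png

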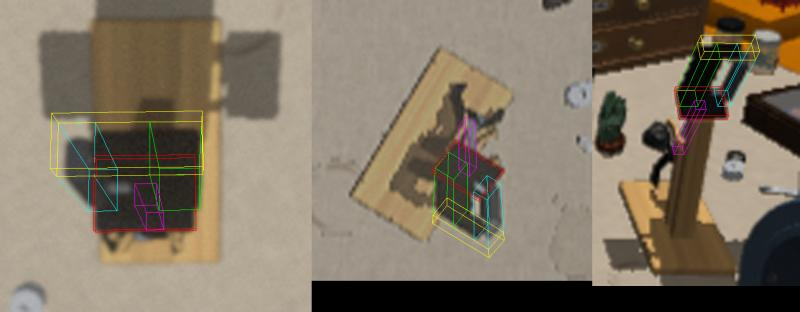

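```bash
sed -i 's/box(-11,11,-29,29,44,58)/box(-11,11,-13,29,36,51)/' h.py; python3 fit.py >/dev/null; python3 - <<'E'
import cv2,numpy as np
a=cv2.imread('pics/fw.png')[200:500,80:430];b=cv2.imread('pics/ft.png')[200:500,180:420];c=cv2.imread('pics/fs.png')[50:260,120:330]
H=400;cv2.imwrite('pics/f3.png',np.hstack([cv2.resize(i,(int(i.shape[1]*300/i.shape[0]),300)) for i in(a,b,c)])[:, :800])
cv2.imwrite('pics/f3.png',np.hstack([cv2.resize(i,None,fx=240/i.shape[0],fy=240/i.shape[0]) for i in(a,b,c)]))
E
```

```text
(no output)
```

View pics/f3.png

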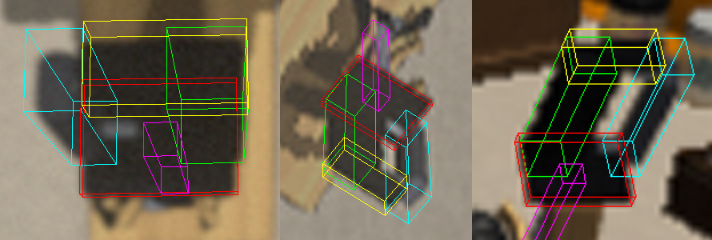

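```bash
python3 - <<'E'
from h import *
now()
plan([(.4194,-.3248,.31)],58.7)
E
```

```text
t 3.05 tcp [ 0.4211 -0.2968  0.3996] yaw 58.49 tilt [ 0.0004  0.0006 -1.    ] F [-0.0793  0.2062  0.1143] op 0.08834129989501668
1 -4 -8 30 -0.1
2 -9 -17 60 -0.1
3 -13.2 -24.8 89.5 -0.2
```

Request:
drive_tool(deltas=[-4, -8, 30, 0, -9, -17, 60, 0, -13.2, -24.8, 89.5, -0.2, -13.2, -24.8, 89.5, -0.2, -13.2, -24.8, 89.5, -0.2])

```text
time_s: 3.55
tcp_pos: [0.4194, -0.3251, 0.3107]
eef_rot: [0.27, 0.963, 0.0, -0.0]
force: [0.2, 0.1, -0.5]
opening: 0.0877
```

```bash
python3 - <<'E'
from h import *
s,Rm,y=now()
f=snap('wrist','pics/w3.png');W=wcam(s['tcp_pos'],s['eef_rot'])
t=f['color'][100:290,150:370,::-1];cv2.imwrite('pics/w3c.png',cv2.resize(t,None,fx=3.5,fy=3.5,interpolation=cv2.INTER_CUBIC))
overlay(cv2.imread('pics/w3.png'),W,(.428,-.330,.2355),np.radians(-31.2),(150,100,220,190),3.5,'pics/w3o.png')
E
```

```text
t 3.55 tcp [ 0.4194 -0.3251  0.3107] yaw 58.66 tilt [ 0.0006  0.0002 -1.    ] F [ 0.1679  0.1007 -0.4719] op 0.0877216561819765
```

View pics/w3o.png

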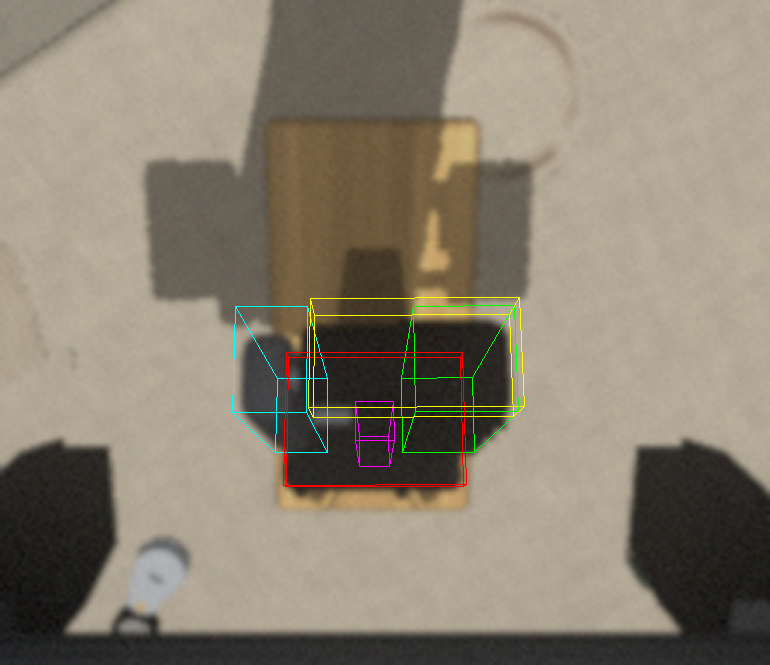

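View pics/w3.png

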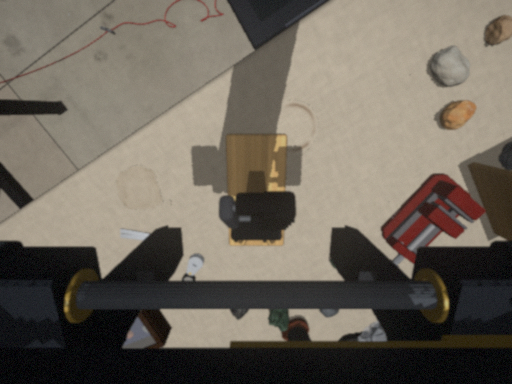

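Request:
drive_tool(deltas=[0, 0, 25, 0, 0, 0, 50, 0, 0, 0, 70, 0, 0, 0, 76, 0, 0, 0, 76, 0, 0, 0, 76, 0])

```text
time_s: 4.2
tcp_pos: [0.4196, -0.3265, 0.2358]
eef_rot: [0.271, 0.963, -0.0, 0.001]
force: [0.1, 0.3, -0.7]
opening: 0.0882
```

```bash
python3 - <<'E'
from h import *
s,Rm,y=now()
f=snap('wrist','pics/w4.png');snap('scene','pics/s4.png')
t=cv2.imread('pics/s4.png')[100:250,330:450];cv2.imwrite('pics/s4c.png',cv2.resize(t,None,fx=4,fy=4,interpolation=cv2.INTER_CUBIC))
E
```

```text
t 4.2 tcp [ 0.4196 -0.3265  0.2358] yaw 58.59 tilt [-0.0025  0.0003 -1.    ] F [ 0.061   0.3434 -0.6872] op 0.08817459956571286
```

View pics/w4.png

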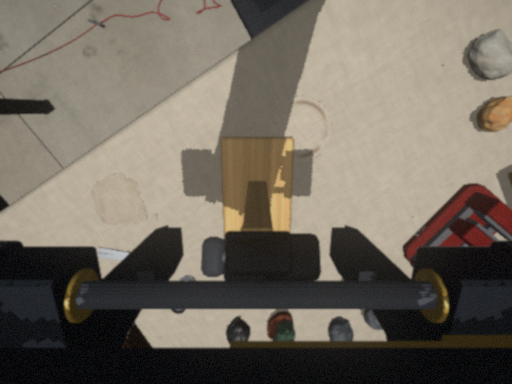

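View pics/s4c.png

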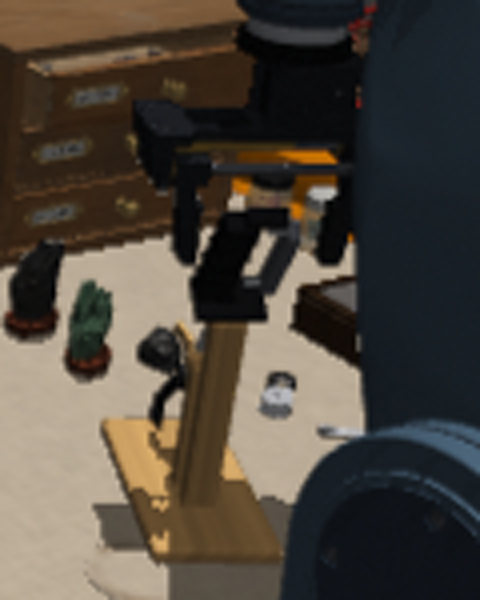

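Request:
drive_tool(deltas=[0, 0, 0, 0, 0, 0, 0, 0, 0, 0, 0, 0, 0, 0, 0, 0, 0, 0, 0, 0, 0, 0, 0, 0], gripper=0, grip_force=7)

```text
time_s: 4.9
tcp_pos: [0.4186, -0.3259, 0.2343]
eef_rot: [0.271, 0.963, 0.0, -0.0]
force: [-0.7, 2.3, 1.3]
opening: 0.0582
```

```bash
python3 - <<'E'
from h import *
s,Rm,y=now();print(s['moment'])
E
```

```text
t 4.9 tcp [ 0.4186 -0.3259  0.2343] yaw 58.57 tilt [ 0.0002  0.0003 -1.    ] F [-0.6863  2.3126  1.2785] op 0.05816278700923404
[ 0.322   0.1234 -0.0424]
```

Request:
drive_tool(deltas=[-5, 0, -3, 0, -10, 0, -6, 0, -15.6, 0, -9, 0, -22.5, 0, -13, 0, -30, 0, -17.3, 0, -38, 0, -22, 0, -45, 0, -26, 0, -45, 0, -26, 0, -45, 0, -26, 0], grip_force=8)

```text
time_s: 5.8
tcp_pos: [0.4569, -0.3497, 0.2601]
eef_rot: [0.271, 0.963, -0.0, -0.0]
force: [0.4, -0.8, -0.9]
opening: 0.0578
```

```bash
python3 - <<'E'
from h import *
s,Rm,y=now();print(s['moment'])
f=snap('wrist','pics/w5.png');snap('scene','pics/s5.png')
t=cv2.imread('pics/s5.png')[100:250,330:450];cv2.imwrite('pics/s5c.png',cv2.resize(t,None,fx=4,fy=4,interpolation=cv2.INTER_CUBIC))
E
```

```text
t 5.8 tcp [ 0.4569 -0.3497  0.2601] yaw 58.55 tilt [ 0.0001 -0.0002 -1.    ] F [ 0.3806 -0.8359 -0.8793] op 0.05781728090211849
[-0.001   0.0891  0.0105]
```

View pics/w5.png

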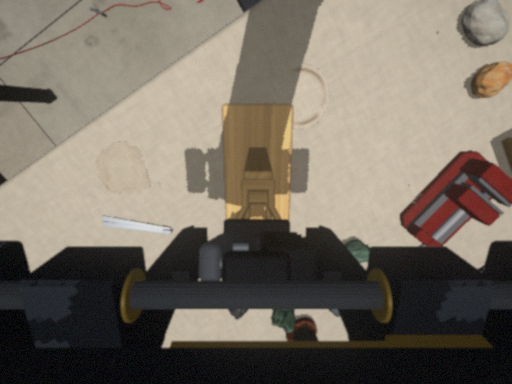

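View pics/s5c.png

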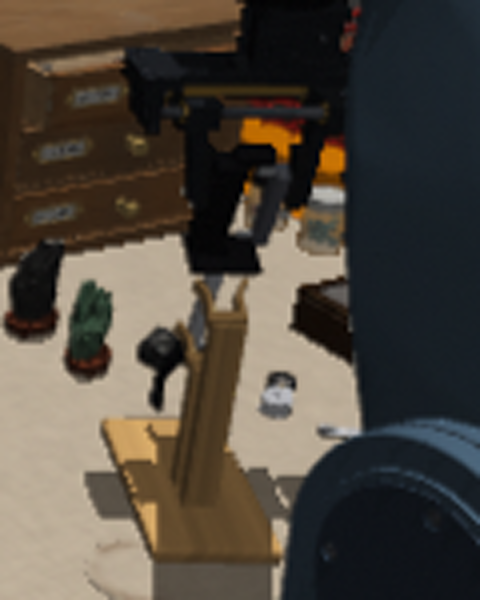

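```bash
python3 - <<'E'
from h import *
now()
plan([(.46,-.33,.36),(.44,-.05,.38),(.43,.153,.32)],90)
E
```

```text
t 5.9 tcp [ 0.4565 -0.3495  0.26  ] yaw 58.55 tilt [ 0.0006 -0.     -1.    ] F [-0.3953  0.32   -1.3717] op 0.05782034473619579
1 2 6 -33 -2.1
2 5 12 -67 -4.2
3 7 18 -100 -6.3
4 31 51 -103 -8.4
5 54 84 -106 -10.5
6 77 116 -109 -12.6
7 101 149 -111 -14.7
8 124 182 -114 -16.8
9 147 214 -117 -18.9
10 170 247 -120 -21.0
11 193 280 -108 -23.1
12 216 314 -96 -25.2
13 239 348 -84 -27.3
14 262 381 -72 -29.4
15 284.9 414.8 -59.9 -31.5
```

Request:
drive_tool(deltas=[1, 2, -15, 0, 3, 6, -40, 0, 5, 12, -67, 0, 7, 18, -95, 0, 15, 32, -103, 0, 26, 48, -104, 0, 40, 67, -105, 0, 55, 87, -106, 0, 70, 107, -107, 0, 85, 127, -108, 0])

```text
time_s: 6.9
tcp_pos: [0.4502, -0.196, 0.3693]
eef_rot: [0.271, 0.963, 0.0, 0.0]
force: [0.6, 0.1, -1.0]
opening: 0.0581
```

Request:
drive_tool(deltas=[15, 21, -1, -2, 30, 42, -2, -5, 45, 63, -4, -9, 60, 84, -6, -13, 75, 105, -8, -17, 90, 126, -10, -21, 105, 147, -8, -25, 120, 170, -4, -28, 135, 192, 2, -30.5, 150, 214, 8, -31.5])

```text
time_s: 7.9
tcp_pos: [0.4341, 0.0648, 0.3612]
eef_rot: [-0.001, 1.0, 0.0, 0.001]
force: [0.4, 0.4, -1.1]
opening: 0.0577
```

```bash
python3 - <<'E'
from h import *
now()
plan([(.43,.153,.32)],90)
E
```

```text
t 7.9 tcp [0.4341 0.0648 0.3612] yaw 90.11 tilt [-0.0015  0.0004 -1.    ] F [ 0.3996  0.4132 -1.0627] op 0.05770972926775202
1 1 29 14 0.0
2 3 59 27 0.1
3 4.0 88.2 41.2 0.1
```

Request:
drive_tool(deltas=[1, 20, 10, 0, 2, 45, 22, 0, 3, 68, 33, 0, 4, 84, 41, 0, 4, 86, 41, 0, 4, 86, 41, 0])

```text
time_s: 8.5
tcp_pos: [0.4304, 0.1496, 0.32]
eef_rot: [-0.001, 1.0, -0.0, 0.0]
force: [0.5, 0.1, -1.1]
opening: 0.0579
```

```bash
python3 - <<'E'
from h import *
s,Rm,y=now()
f=snap('wrist','pics/w6.png');snap('scene','pics/s6.png');snap('top','pics/t6.png')
t=cv2.imread('pics/s6.png')[140:300,120:300];cv2.imwrite('pics/s6c.png',cv2.resize(t,None,fx=4,fy=4,interpolation=cv2.INTER_CUBIC))
E
```

```text
t 8.5 tcp [0.4304 0.1496 0.32  ] yaw 90.08 tilt [-0.0008 -0.0002 -1.    ] F [ 0.4556  0.1095 -1.0777] op 0.057909601401109664
```

View pics/w6.png

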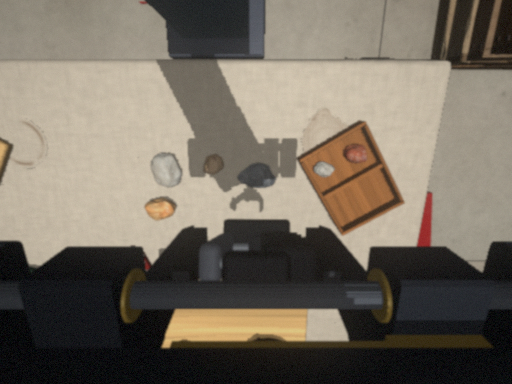

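View pics/s6c.png

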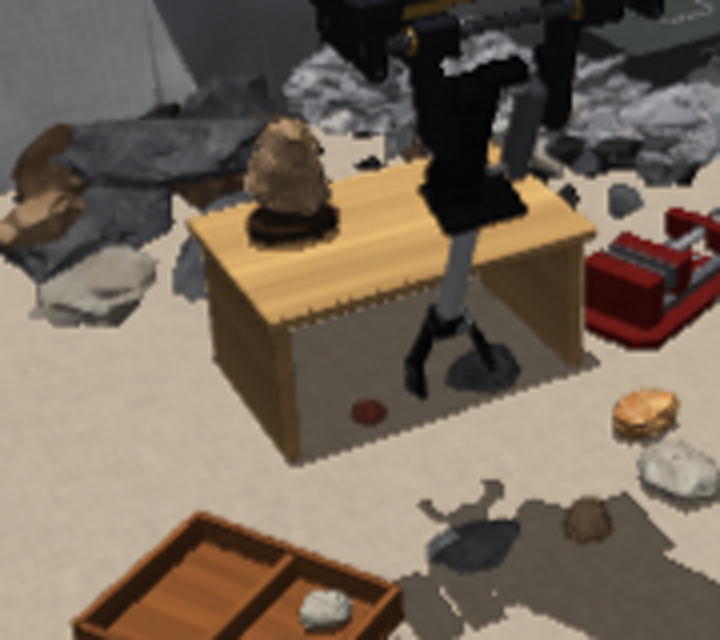

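View pics/t6.png

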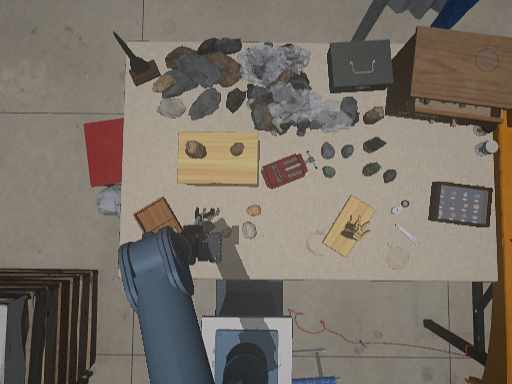

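```bash
cat >> h.py <<'E'
def padboxes(tcp,yaw,dl=0,fwd=.010,dz=.001,trig=0,shift=0):
    o=np.array(tcp)+fwd*np.array([np.cos(yaw),np.sin(yaw),0])+np.array([0,0,dz])+dl*np.array([-np.sin(yaw),np.cos(yaw),0])
    j=r2w(o,yaw,[(0,0,-.222)])[0];c,s=np.cos(yaw),np.sin(yaw);Z=np.array([[c,-s,0],[s,c,0],[0,0,1]])
    m=-33+2.1*trig
    return o,j,[(j+box(-11,11,a,b,-12,12)@Z.T,(255,0,0)) for a,b in((11,15),(m-4,m))]
E
python3 - <<'E'
from h import *
tcp=[.4304,.1496,.32];yaw=np.radians(.08)
o,j,ex=padboxes(tcp,yaw);print(o,j)
overlay(cv2.imread('pics/s6.png'),SC,o,yaw,(200,140,80,120),6,'pics/o6s.png',ex)
overlay(cv2.imread('pics/t6.png'),TOP,o,yaw,(170,190,70,80),8,'pics/o6t.png',ex)
E
```

```text
[0.4404 0.1496 0.321 ] [0.5514 0.1498 0.1287]
```

View pics/o6s.png

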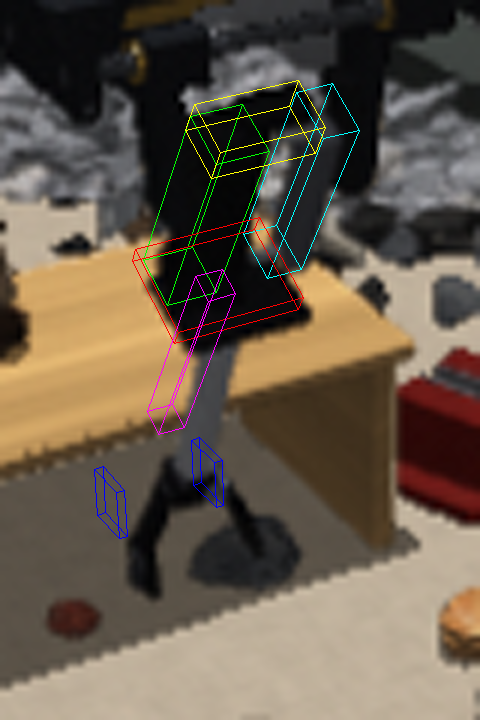

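View pics/o6t.png

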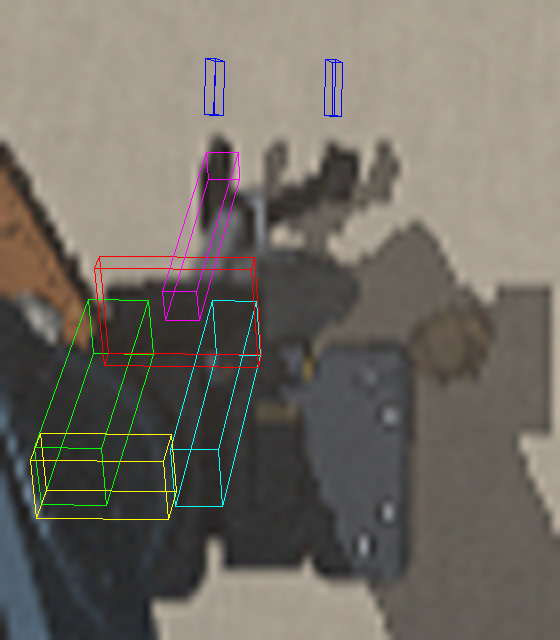

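```bash
cat > fit6.py <<'E'
from h import *
import sys
def r2wl(o,yaw,lean,loc):
    c,s=np.cos(yaw),np.sin(yaw);Z=np.array([[c,-s,0],[s,c,0],[0,0,1]]);l=np.radians(lean)
    A=np.array([[np.cos(l),0,-np.sin(l)],[0,1,0],[np.sin(l),0,np.cos(l)]])
    return np.array(o)+np.atleast_2d(loc)@(Z@A).T
def fitlean(obs,yaw,x0,tcp=None):
    def f(v): return np.concatenate([proj(c,r2wl(v[:3],yaw,v[3],np.array(l)/1000))[0]-p for c,p,l in obs])
    r=least_squares(f,x0,loss='soft_l1');print('o',r.x[:3],'lean',r.x[3]);print(f(r.x).reshape(-1,2).round(1).tolist());
    J=r2wl(r.x[:3],yaw,r.x[3],[(0,0,-.222),(-.006,.013,-.232)]);print('jaws',J)
    if tcp is not None: print('o-tcp',r.x[:3]-np.array(tcp))
    return r.x
if __name__=='__main__':
    S=lambda a,b:un([(a,b)],(200,140),6)[0]; T=lambda a,b:un([(a,b)],(170,190),8)[0]
    obs=[(SC,S(186,347),(-20,27,-58)),(SC,S(311,317),(-20,-27,-58)),(SC,S(150,597),(-6,13,-232)),(SC,S(262,557),(-6,-35,-232)),
    (TOP,T(218,138),(15.5,13,-217)),(TOP,T(345,147),(15.5,-35,-217))]
    fitlean(obs,np.radians(.1),[.44,.15,.32,25],[.4304,.1496,.32])
E
python3 fit6.py
```

```text
o [0.4453 0.1477 0.3229] lean 18.821260604382186
[[0.3, 0.3], [0.1, -0.5], [0.9, -0.4], [-1.6, 0.9], [0.4, 0.4], [-0.7, -0.6]]
jaws [[0.5169 0.1478 0.1128]
 [0.5144 0.1608 0.1014]]
o-tcp [ 0.0149 -0.0019  0.0029]
```

Request:
drive_tool(deltas=[-10, 0, 20, 0, -20, 0, 40, 0, -30, 0, 60, 0, -40, 0, 80, 0, -40, 0, 90, 0, -40, 0, 94, 0, -40, 0, 98, 0, -40, 0, 101, 0, -40, 0, 103, 0])

```text
time_s: 9.55
tcp_pos: [0.4701, 0.1503, 0.2184]
eef_rot: [-0.001, 1.0, 0.001, 0.0]
force: [-7.6, -1.8, 17.6]
opening: 0.0582
```

```bash
python3 - <<'E'
from h import *
s,Rm,y=now()
snap('scene','pics/s7.png')
t=cv2.imread('pics/s7.png')[140:280,180:300];cv2.imwrite('pics/s7c.png',cv2.resize(t,None,fx=5,fy=5,interpolation=cv2.INTER_CUBIC))
E
```

```text
t 9.55 tcp [0.4701 0.1503 0.2184] yaw 90.07 tilt [-0.0005  0.0014 -1.    ] F [-7.6204 -1.7881 17.6116] op 0.058197831998455324
```

View pics/s7c.png

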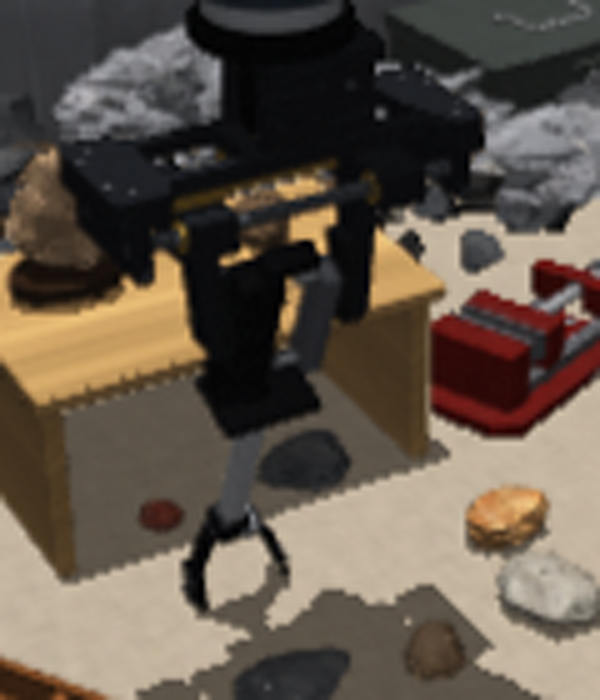

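Request:
drive_tool(deltas=[7, 0, -2, 0, 15, 0, 1.5, 0, 23, 0, 5, 0, 31, 0, 9, 0, 39, 0, 13, 0, 39, 0, 13, 0])

```text
time_s: 10.2
tcp_pos: [0.4296, 0.1498, 0.2024]
eef_rot: [-0.001, 1.0, -0.0, -0.001]
force: [-0.6, -0.1, 2.1]
opening: 0.058
```

```bash
python3 - <<'E'
from h import *
s,Rm,y=now()
snap('scene','pics/s8.png')
t=cv2.imread('pics/s8.png')[140:280,180:300];cv2.imwrite('pics/s8c.png',cv2.resize(t,None,fx=5,fy=5,interpolation=cv2.INTER_CUBIC))
E
```

```text
t 10.2 tcp [0.4296 0.1498 0.2024] yaw 90.11 tilt [ 0.0018 -0.0006 -1.    ] F [-0.6384 -0.1133  2.1342] op 0.05795197420797858
```

View pics/s8c.png

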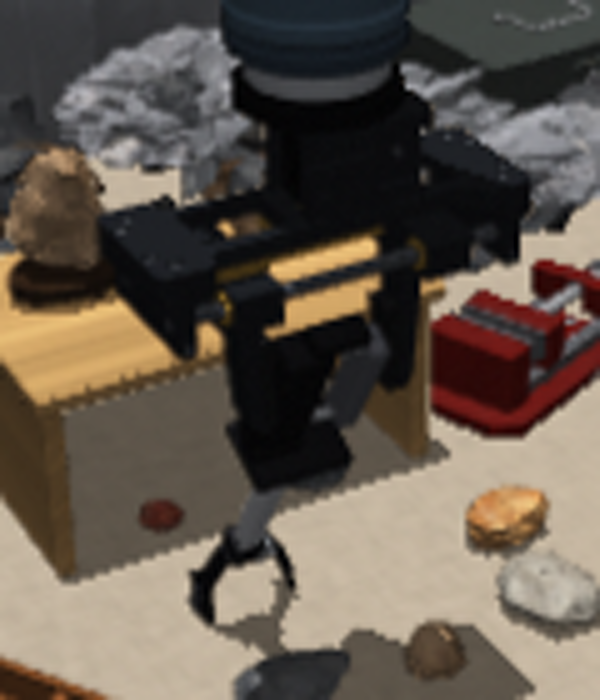

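Request:
drive_tool(deltas=[5, 0, 2.7, 0, 10, 0, 5.6, 0, 16, 0, 9.4, 0, 16, 0, 9.4, 0, 16, 0, 9.4, 0, 16, 0, 9.4, 0], grip_force=11)

```text
time_s: 10.85
tcp_pos: [0.4152, 0.1499, 0.1939]
eef_rot: [-0.0, 1.0, -0.0, -0.0]
force: [-2.3, 0.9, 3.5]
opening: 0.0551
```

```bash
python3 - <<'E'
from h import *
s,Rm,y=now()
E
```

```text
t 10.85 tcp [0.4152 0.1499 0.1939] yaw 90.05 tilt [ 0.0003 -0.0001 -1.    ] F [-2.2668  0.9232  3.4755] op 0.0550701511233352
```

Request:
drive_tool(deltas=[0, 0, -5, 0, 0, 0, -10, 0, 0, 0, -15, 0, 0, 0, -15, 0, 0, 0, -15, 0])

```text
time_s: 11.35
tcp_pos: [0.4154, 0.1499, 0.209]
eef_rot: [-0.0, 1.0, 0.0, 0.0]
force: [-0.0, 0.5, -0.7]
opening: 0.0545
```

```bash
python3 - <<'E'
from h import *
s,Rm,y=now()
snap('scene','pics/s9.png');snap('top','pics/t9.png');snap('wrist','pics/w9.png')
t=cv2.imread('pics/s9.png')[160:280,190:290];cv2.imwrite('pics/s9c.png',cv2.resize(t,None,fx=6,fy=6,interpolation=cv2.INTER_CUBIC))
t=cv2.imread('pics/t9.png')[180:250,170:250];cv2.imwrite('pics/t9c.png',cv2.resize(t,None,fx=8,fy=8,interpolation=cv2.INTER_CUBIC))
E
```

```text
t 11.35 tcp [0.4154 0.1499 0.209 ] yaw 90.06 tilt [-0.0005  0.0002 -1.    ] F [-0.0446  0.4701 -0.69  ] op 0.05446360856001269
```

View pics/s9c.png

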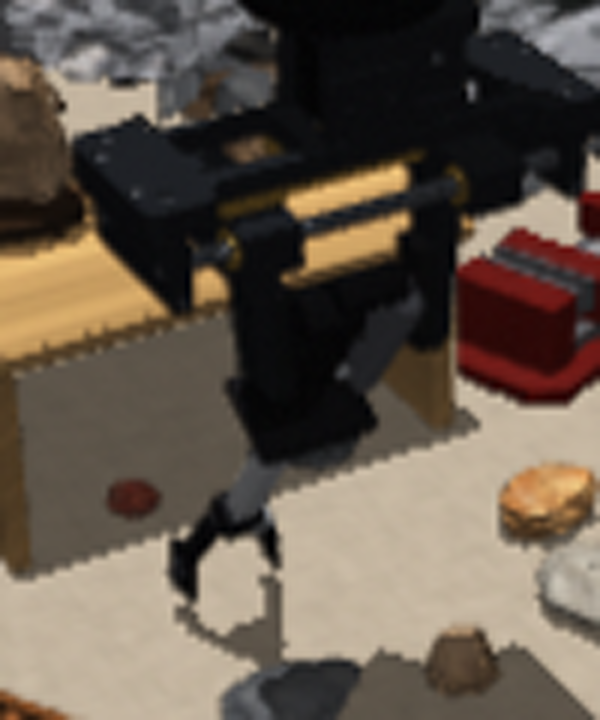

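View pics/t9c.png

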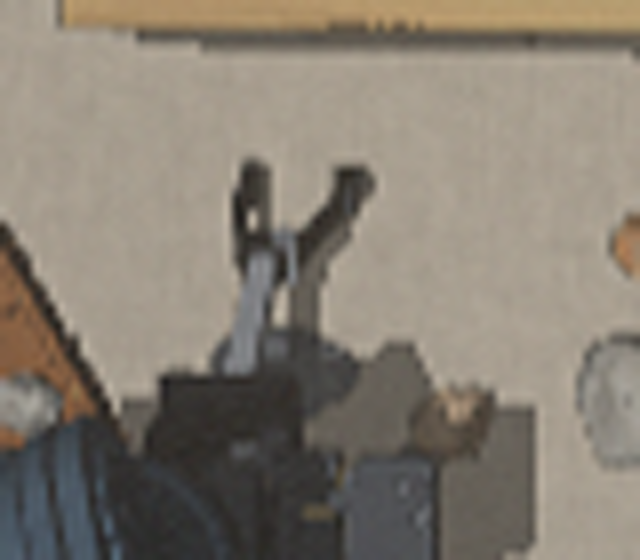

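```bash
python3 - <<'E'
from fit6 import *
S=lambda a,b:un([(a,b)],(190,160),6)[0]; T=lambda a,b:un([(a,b)],(170,180),8)[0]
obs=[(SC,S(263,462),(-20,27,-58)),(SC,S(377,425),(-20,-27,-58)),(SC,S(189,600),(-6,13,-232)),(SC,S(277,568),(-6,-28,-232)),
    (TOP,T(256,158),(15.5,13,-217)),(TOP,T(352,165),(15.5,-28,-217))]
fitlean(obs,np.radians(.1),[.43,.15,.21,30],[.4154,.1499,.209])
E
```

```text
o [0.4318 0.146  0.2135] lean 31.198562334074683
[[-0.4, 0.2], [0.1, -0.1], [0.9, -0.4], [-0.7, 0.2], [0.2, 0.5], [0.0, -0.3]]
jaws [[0.5468 0.1462 0.0236]
 [0.5468 0.1592 0.0119]]
o-tcp [ 0.0164 -0.0039  0.0045]
```

Request:
drive_tool(deltas=[0, 4, 3, 0, -3, 7, 7, 0, -10, 7, 9, 0, -20, 7, 9, 0, -30, 7, 9, 0, -40, 7, 9, 0, -50, 7, 9, 0, -60, 7, 9, 0, -60, 7, 9, 0])

```text
time_s: 12.4
tcp_pos: [0.4768, 0.1568, 0.1999]
eef_rot: [-0.0, 1.0, -0.0, 0.001]
force: [-0.8, -0.6, -0.6]
opening: 0.0548
```

```bash
python3 - <<'E'
from h import *
s,Rm,y=now()
snap('scene','pics/s10.png');snap('top','pics/t10.png')
t=cv2.imread('pics/s10.png')[160:270,180:280];cv2.imwrite('pics/s10c.png',cv2.resize(t,None,fx=7,fy=7,interpolation=cv2.INTER_CUBIC)[:600*2])
E
```

```text
t 12.4 tcp [0.4768 0.1568 0.1999] yaw 90.01 tilt [-0.0012 -0.     -1.    ] F [-0.7789 -0.5896 -0.6231] op 0.05484904098902508
```

View pics/s10c.png

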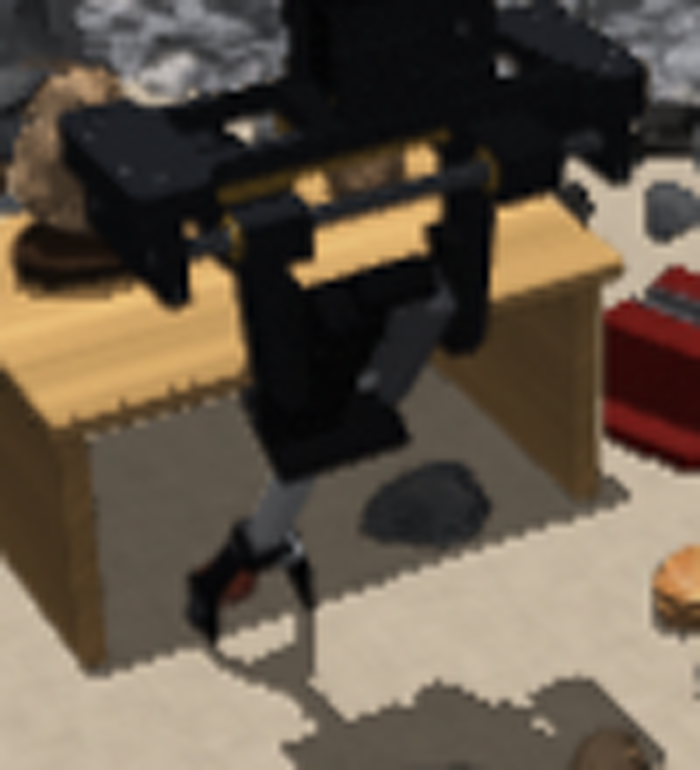

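```bash
python3 - <<'E'
from h import *
def S(P): return (proj(SC,P)-np.array([180,160])+.5)*7-.5
j=np.array([.6082,.1531,.0141])
print('pads now',S([j+[0,.013,0],j+[0,-.0277,0]]),'bottoms',S([j+[0,.013,-.012],j+[0,-.0277,-.012]]))
for dx in(.025,.03,.035):
    k=j+[dx,0,0];print(dx,'pads',S([k+[0,.011,0],k+[0,-.0257,0]]).tolist(),'bot',S([k+[0,.011,-.012],k+[0,-.0257,-.012]]).tolist())
print(S([[.6376,.1486,.008],[.6376,.1475,.008]]))
E
```

```text
pads now [[215.9943 617.9834]
 [305.018  588.0349]] bottoms [[217.6488 641.5084]
 [306.2137 611.3292]]
0.025 pads [[195.37207757759012, 585.694984910048], [274.7298007657596, 559.5580925513927]] bot [[197.09886034254745, 608.9814605807544], [276.0523710252661, 582.6388712526276]]
0.03 pads [[190.4556329102859, 579.654767954826], [269.6323045631069, 553.6864742435721]] bot [[192.20068752572178, 602.896112868845], [270.9750238413226, 576.7226045481209]]
0.035 pads [[185.5706360413392, 573.6531869525534], [264.56695183744193, 547.8518808241388]] bot [[187.33369453793182, 596.8495020713683], [265.92954085902045, 570.8434669010543]]
[[225.5701 581.1113]
 [227.9419 580.3279]]
```

Request:
drive_tool(deltas=[-6, 0, 0, 0, -12, 0, 0, 0, -18, 0, 0, 0, -24, 0, 0, 0, -30, 0, 0, 0, -30, 0, 0, 0, -30, 0, 0, 0])

```text
time_s: 13.2
tcp_pos: [0.5052, 0.1569, 0.1997]
eef_rot: [-0.0, 1.0, -0.0, -0.0]
force: [-0.3, -0.9, -0.1]
opening: 0.0543
```

```bash
python3 - <<'E'
from h import *
s,Rm,y=now()
snap('scene','pics/s11.png')
t=cv2.imread('pics/s11.png')[160:270,180:280];cv2.imwrite('pics/s11c.png',cv2.resize(t,None,fx=7,fy=7,interpolation=cv2.INTER_CUBIC))
E
```

```text
t 13.2 tcp [0.5052 0.1569 0.1997] yaw 90.05 tilt [ 0.0003 -0.0001 -1.    ] F [-0.3183 -0.8947 -0.1235] op 0.05425660893687305
```

View pics/s11c.png

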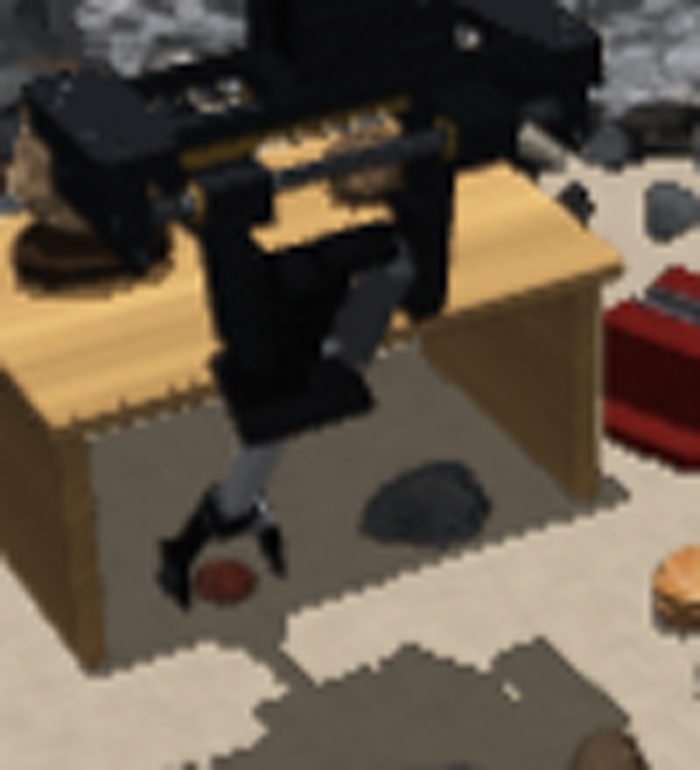

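Request:
drive_tool(deltas=[0, 0, 0, 0, 0, 0, 0, 0, 0, 0, 0, 0, 0, 0, 0, 0, 0, 0, 0, 0, 0, 0, 0, 0], grip_force=30)

```text
time_s: 13.85
tcp_pos: [0.5052, 0.157, 0.1999]
eef_rot: [-0.001, 1.0, 0.0, -0.0]
force: [-0.3, -0.4, -0.7]
opening: 0.0475
```

```bash
python3 - <<'E'
from h import *
s,Rm,y=now()
snap('scene','pics/s12.png')
t=cv2.imread('pics/s12.png')[160:270,180:280];cv2.imwrite('pics/s12c.png',cv2.resize(t,None,fx=7,fy=7,interpolation=cv2.INTER_CUBIC))
E
```

```text
t 13.85 tcp [0.5052 0.157  0.1999] yaw 90.06 tilt [ 0.  0. -1.] F [-0.2874 -0.3632 -0.6657] op 0.04753461310472703
```

View pics/s12c.png

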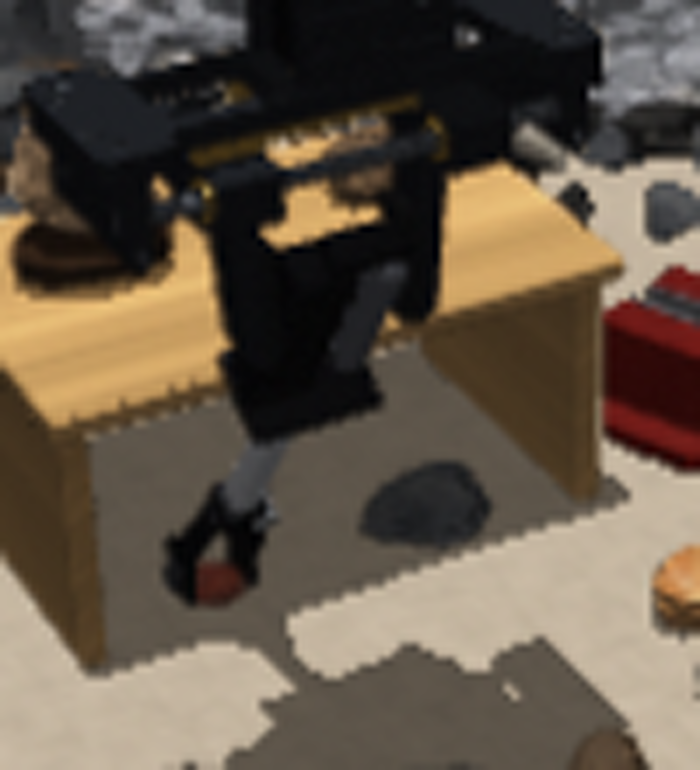

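Request:
drive_tool(deltas=[0, 0, -3, 0, 0, 0, -6, 0, 4, 0, -9, 0, 10, 0, -10, 0, 20, 0, -10, 0, 30, 0, -10, 0, 40, 0, -10, 0, 50, 0, -10, 0, 60, 0, -11, 0, 70, 0, -12, 0])

```text
time_s: 14.9
tcp_pos: [0.4343, 0.1569, 0.2119]
eef_rot: [-0.001, 1.0, 0.0, -0.0]
force: [-0.4, 0.0, -1.2]
opening: 0.0471
```

```bash
python3 - <<'E'
from h import *
s,Rm,y=now()
snap('scene','pics/s13.png')
t=cv2.imread('pics/s13.png')[160:270,180:280];cv2.imwrite('pics/s13c.png',cv2.resize(t,None,fx=7,fy=7,interpolation=cv2.INTER_CUBIC))
E
```

```text
t 14.9 tcp [0.4343 0.1569 0.2119] yaw 90.06 tilt [ 0.  0. -1.] F [-0.3533  0.0027 -1.1727] op 0.04710512560447665
```

View pics/s13c.png

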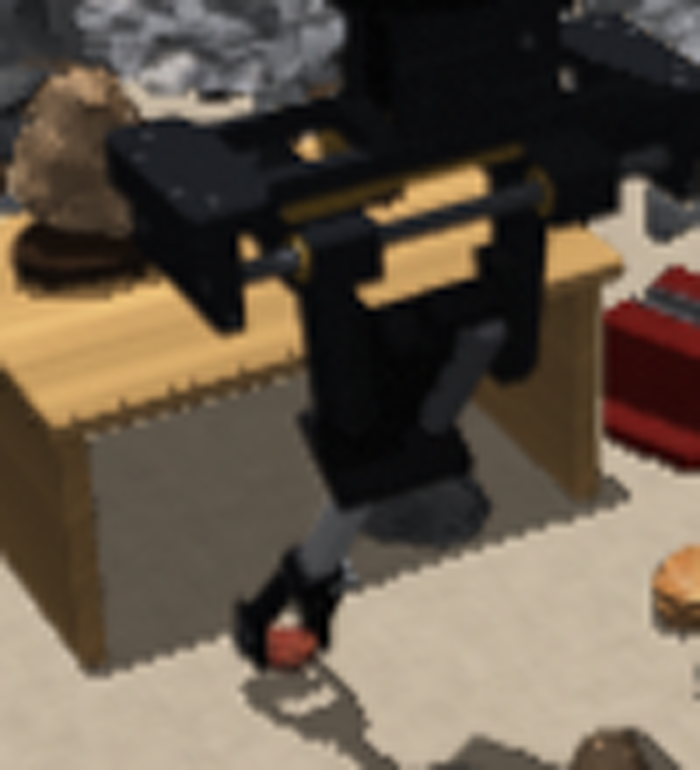

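```bash
python3 - <<'E'
from h import *
now()
plan([(.42,.16,.275),(.3877,.2663,.275)],121.8,20)
E
```

```text
t 14.95 tcp [0.4327 0.1569 0.2118] yaw 90.09 tilt [ 0.0016 -0.0001 -1.    ] F [-1.0404 -0.2923 -1.8817] op 0.047402409617396744
1 3 1 -16 -3.2
2 6 2 -32 -6.3
3 10 2 -47 -9.5
4 13 3 -63 -12.7
5 18 21 -63 -15.9
6 24 39 -63 -19.0
7 29 56 -63 -22.2
8 34 74 -63 -25.4
9 40 92 -63 -28.5
10 45.0 109.5 -63.1 -31.7
```

Request:
drive_tool(deltas=[2, 0, -8, 0, 4, 0, -20, 0, 6, 1, -35, -1, 8, 2, -50, -3, 12, 8, -60, -6, 16, 20, -63, -9, 20, 35, -63, -13, 25, 50, -63, -17, 30, 65, -63, -21, 35, 80, -63, -25])

```text
time_s: 15.95
tcp_pos: [0.3998, 0.2382, 0.2751]
eef_rot: [-0.219, 0.976, 0.0, 0.0]
force: [0.3, 0.7, -2.1]
opening: 0.0472
```

```bash
python3 - <<'E'
from h import *
now()
plan([(.3877,.2663,.275)],121.8,20)
E
```

```text
t 15.95 tcp [0.3998 0.2382 0.2751] yaw 115.3 tilt [-0.0003  0.0001 -1.    ] F [ 0.2519  0.7294 -2.0997] op 0.047221178899237826
1 -1 15 0 -3.3
2 -1.1 30.6 0.1 -6.5
```

Request:
drive_tool(deltas=[0, 10, 0, -2, -1, 20, 0, -4.5, -1, 29, 0, -6.5, -1, 30, 0, -6.5, -1, 30, 0, -6.5, -1, 30, 0, -6.5])

```text
time_s: 16.55
tcp_pos: [0.3886, 0.2639, 0.2748]
eef_rot: [-0.271, 0.962, -0.0, -0.0]
force: [-0.1, -0.6, -0.6]
opening: 0.0474
```

```bash
python3 - <<'E'
from h import *
s,Rm,y=now()
snap('scene','pics/s14.png');snap('top','pics/t14.png')
t=cv2.imread('pics/s14.png')[170:330,110:250];cv2.imwrite('pics/s14c.png',cv2.resize(t,None,fx=4.5,fy=4.5,interpolation=cv2.INTER_CUBIC)[:720])
t=cv2.imread('pics/t14.png')[180:260,120:220];cv2.imwrite('pics/t14c.png',cv2.resize(t,None,fx=7,fy=7,interpolation=cv2.INTER_CUBIC))
E
```

```text
t 16.55 tcp [0.3886 0.2639 0.2748] yaw 121.49 tilt [ 0.0001 -0.0003 -1.    ] F [-0.1099 -0.5984 -0.6416] op 0.047427365437312595
```

View pics/s14c.png

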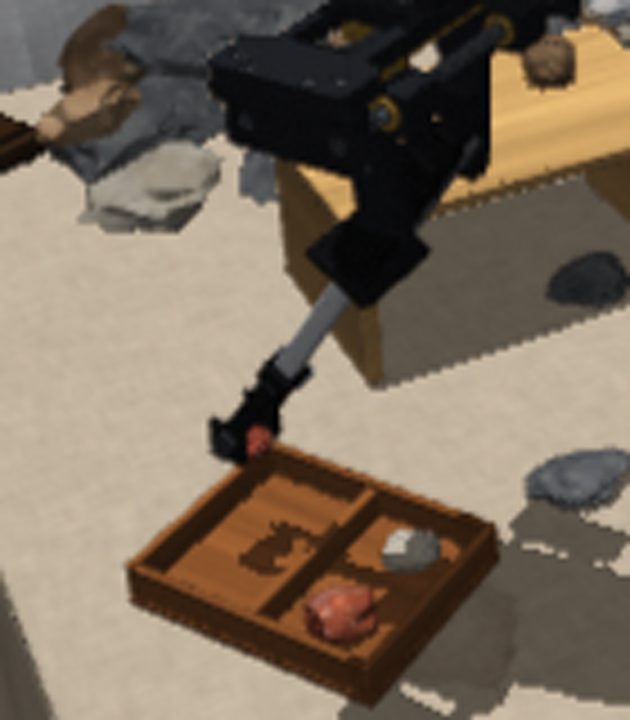

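View pics/t14c.png

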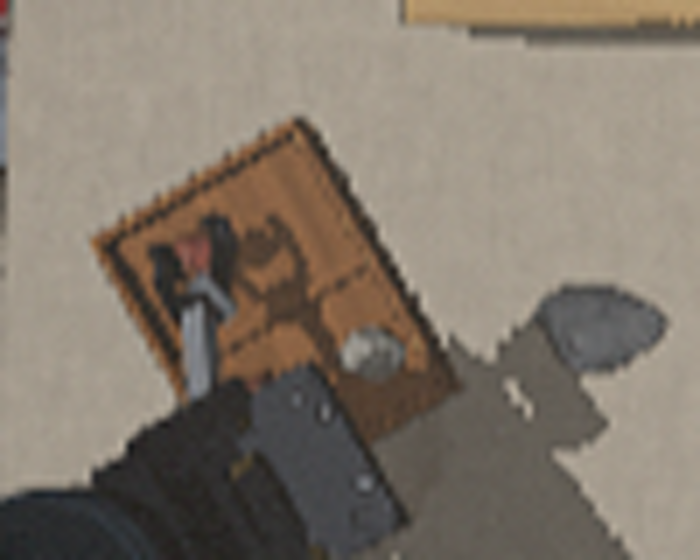

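```bash
python3 - <<'E'
from h import *
pt=un([(196,253)],(120,180),7)[0]; ps=un([(258,441)],(110,170),4.5)[0]
# triangulate
def f(X): return np.r_[proj(TOP,X)[0]-pt,proj(SC,X)[0]-ps]
r=least_squares(f,[.5,.33,.08]);P=r.x;print(P,r.fun)
c,s=np.cos(np.radians(31.8)),np.sin(np.radians(31.8));d=P[:2]-[.470,.309];print('tray xy',c*d[0]+s*d[1],-s*d[0]+c*d[1])
print(P-[.3886,.2639,.2748])
E
```

```text
[0.4991 0.3277 0.0869] [ 0.9929  0.5196 -0.7988 -0.1569]
tray xy 0.03457164293038327 0.0005924451812811607
[ 0.1105  0.0638 -0.1879]
```

Request:
drive_tool(deltas=[-2, 2, 12, 0, -3, 4, 28, 0, -3, 4, 45, 0, -3, 4, 58, 0, -3, 4, 65, 0, -3, 4, 67, 0, -3, 4, 67, 0])

```text
time_s: 17.35
tcp_pos: [0.3888, 0.2694, 0.2076]
eef_rot: [-0.272, 0.962, -0.0, -0.0]
force: [0.4, -0.2, -0.7]
opening: 0.0471
```

```bash
python3 - <<'E'
from h import *
s,Rm,y=now()
snap('scene','pics/s15.png');snap('top','pics/t15.png')
t=cv2.imread('pics/s15.png')[210:330,130:250];cv2.imwrite('pics/s15c.png',cv2.resize(t,None,fx=5,fy=5,interpolation=cv2.INTER_CUBIC)[:720])
E
```

```text
t 17.35 tcp [0.3888 0.2694 0.2076] yaw 121.55 tilt [ 0.0003 -0.0001 -1.    ] F [ 0.3702 -0.2459 -0.7023] op 0.04707760320003438
```

View pics/s15c.png

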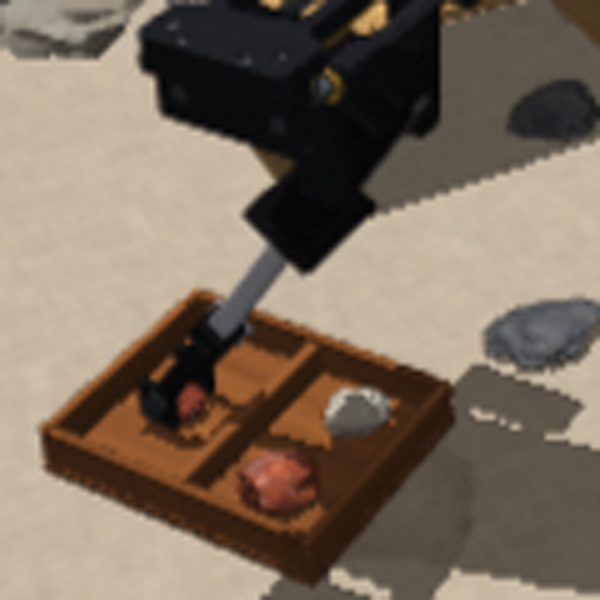

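Request:
drive_tool(deltas=[0, 0, 0.7, 0, 0, 0, 1.4, 0, 0, 0, 2, 0, 0, 0, 2, 0])

```text
time_s: 17.85
tcp_pos: [0.3887, 0.2695, 0.2059]
eef_rot: [-0.272, 0.962, 0.0, 0.0]
force: [-1.4, -0.4, 0.3]
opening: 0.0475
```

Request:
drive_tool(deltas=[0, 0, 0, 0, 0, 0, 0, 0, 0, 0, 0, 0, 0, 0, 0, 0, 0, 0, 0, 0], grip_force=11)

```text
time_s: 18.35
tcp_pos: [0.3888, 0.2695, 0.2058]
eef_rot: [-0.272, 0.962, -0.0, 0.0]
force: [0.7, 0.1, -0.0]
opening: 0.0546
```

```bash
python3 - <<'E'
from h import *
s,Rm,y=now()
snap('scene','pics/s16.png');snap('top','pics/t16.png')
a=cv2.resize(cv2.imread('pics/s16.png')[250:330,130:230],None,fx=4,fy=4,interpolation=cv2.INTER_CUBIC)
b=cv2.resize(cv2.imread('pics/t16.png')[190:255,125:205],None,fx=4.92,fy=4.92,interpolation=cv2.INTER_CUBIC)
cv2.imwrite('pics/c16.png',np.hstack([a,b[:320]]))
E
```

```text
t 18.35 tcp [0.3888 0.2695 0.2058] yaw 121.56 tilt [-0. -0. -1.] F [ 0.6693  0.1296 -0.043 ] op 0.054599343273644074
```

View pics/c16.png

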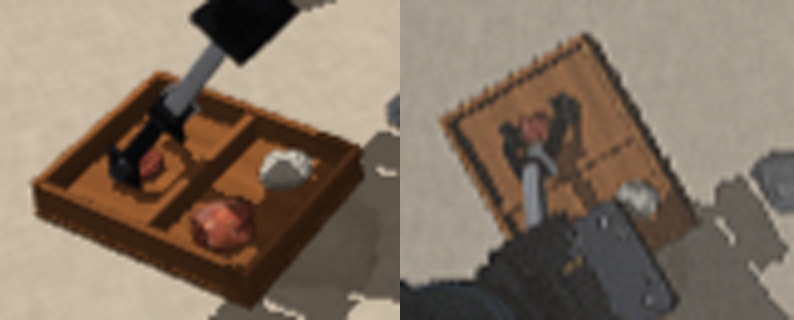

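Request:
drive_tool(deltas=[0, -1, -5, 0, 0, -1, -12, 0, 0, -1, -22, 0, 0, -1, -34, 0, 0, -1, -48, 0, 0, -1, -62, 0, 0, -1, -74, 0, 0, -1, -80, 0, 0, -1, -80, 0])

```text
time_s: 19.35
tcp_pos: [0.3897, 0.269, 0.2869]
eef_rot: [-0.272, 0.962, 0.0, 0.001]
force: [0.5, 0.2, -1.3]
opening: 0.0548
```

```bash
python3 - <<'E'
from h import *
s,Rm,y=now()
snap('scene','pics/s17.png');snap('top','pics/t17.png')
a=cv2.resize(cv2.imread('pics/s17.png')[200:330,110:250],None,fx=3,fy=3,interpolation=cv2.INTER_CUBIC)
b=cv2.resize(cv2.imread('pics/t17.png')[180:258,120:200],None,fx=5,fy=5,interpolation=cv2.INTER_CUBIC)
cv2.imwrite('pics/c17.png',np.hstack([a,b[:390]]))
E
```

```text
t 19.35 tcp [0.3897 0.269  0.2869] yaw 121.56 tilt [-0.002   0.0003 -1.    ] F [ 0.4944  0.181  -1.3163] op 0.05479750763230875
```

View pics/c17.png

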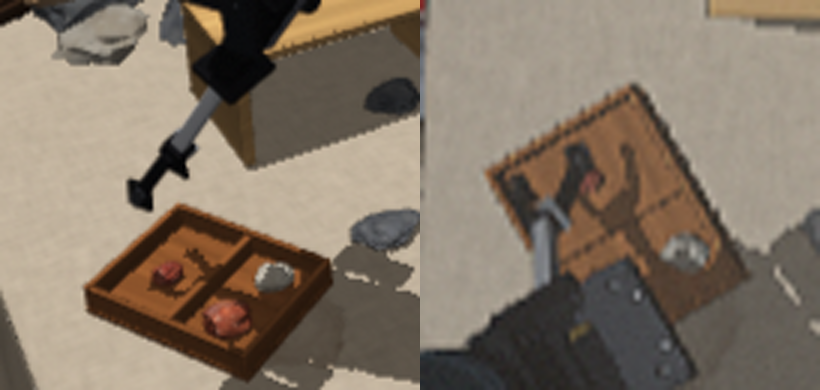

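```bash
python3 - <<'E'
from h import *
now()
plan([(.42,.15,.36),(.44,-.05,.37),(.463,-.353,.36)],58.57,30)
E
```

```text
t 19.45 tcp [0.3891 0.2685 0.2856] yaw 121.56 tilt [ 0.0004 -0.0001 -1.    ] F [ 0.5418  0.6677 -0.4696] op 0.0542075936965167
1 7 -23 -15 2.7
2 14 -47 -30 5.5
3 21 -70 -45 8.2
4 29 -94 -60 11.0
5 36 -117 -74 13.7
6 48 -143 -76 16.4
7 61 -169 -77 19.2
8 73 -195 -79 21.9
9 86 -220 -80 24.6
10 98 -246 -82 27.4
11 111 -272 -83 30.1
12 123 -298 -84 32.9
13 136 -323 -83 35.6
14 149 -347 -83 38.3
15 161 -372 -82 41.1
16 174 -396 -81 43.8
17 187 -421 -80 46.6
18 199 -445 -79 49.3
19 212 -470 -78 52.0
20 224 -495 -77 54.8
21 237 -519 -76 57.5
22 250 -544 -75 60.3
23 262.4 -568.2 -74.3 63.0
```

Request:
drive_tool(deltas=[2, -8, -10, 0, 7, -23, -24, 2, 14, -47, -40, 5.5, 21, -70, -55, 9, 29, -94, -66, 12.5, 38, -119, -74, 16, 50, -145, -76, 20, 62, -171, -77, 24, 74, -197, -79, 28, 86, -222, -80, 31.6])

```text
time_s: 20.45
tcp_pos: [0.4319, 0.032, 0.3659]
eef_rot: [0.003, 1.0, -0.0, -0.0]
force: [0.1, -0.6, -0.1]
opening: 0.0545
```

```bash
python3 - <<'E'
from h import *
now()
plan([(.44,-.05,.37),(.463,-.353,.36)],58.57,32)
E
```

```text
t 20.45 tcp [0.4319 0.032  0.3659] yaw 89.66 tilt [ 0.0005 -0.0001 -1.    ] F [ 0.0635 -0.6269 -0.1254] op 0.054479282278590245
1 -3 -27 -1 2.4
2 -6 -55 -3 4.8
3 -9 -82 -4 7.2
4 -11 -112 -3 9.6
5 -13 -142 -2 12.0
6 -16 -173 -1 14.4
7 -18 -203 -0 16.7
8 -21 -233 1 19.1
9 -23 -264 2 21.5
10 -26 -294 3 23.9
11 -28 -324 4 26.3
12 -31 -354 5 28.7
13 -33.3 -384.8 5.9 31.1
```

Request:
drive_tool(deltas=[-3, -27, -1, 2, -6, -55, -3, 5, -9, -85, -4, 8, -12, -115, -3, 11, -14, -147, -2, 14, -16, -180, -1, 17.5, -19, -212, 0, 21, -22, -243, 1, 24.5, -24, -272, 2, 28, -26, -300, 3, 31.1])

```text
time_s: 21.45
tcp_pos: [0.4569, -0.2678, 0.3627]
eef_rot: [0.271, 0.963, -0.0, -0.0]
force: [-0.2, -0.1, -1.5]
opening: 0.0544
```

```bash
python3 - <<'E'
from h import *
now()
plan([(.463,-.353,.275)],58.57,32)
E
```

```text
t 21.45 tcp [ 0.4569 -0.2678  0.3627] yaw 58.59 tilt [ 0.0007 -0.0003 -1.    ] F [-0.2026 -0.0545 -1.4862] op 0.05439794622301714
1 -12 -17 22 0.0
2 -25 -35 44 0.0
3 -37 -52 66 0.0
4 -49.6 -69.5 87.7 0.0
```

Request:
drive_tool(deltas=[-12, -17, 0, 0, -30, -40, 0, 0, -44, -60, 8, 0, -50, -69, 25, 0, -50, -69.5, 45, 0, -50, -69.5, 65, 0, -50, -69.5, 77, 0, -50, -69.5, 77, 0, -50, -69.5, 77, 0])

```text
time_s: 22.35
tcp_pos: [0.4648, -0.3509, 0.2861]
eef_rot: [0.268, 0.963, -0.0, 0.0]
force: [0.4, -1.0, -0.6]
opening: 0.0546
```

```bash
python3 - <<'E'
from h import *
s,Rm,y=now()
snap('scene','pics/s18.png');snap('top','pics/t18.png');snap('wrist','pics/w18.png')
a=cv2.resize(cv2.imread('pics/s18.png')[110:250,330:430],None,fx=5,fy=5,interpolation=cv2.INTER_CUBIC)
cv2.imwrite('pics/s18c.png',a)
b=cv2.resize(cv2.imread('pics/t18.png')[180:270,310:400],None,fx=6,fy=6,interpolation=cv2.INTER_CUBIC)
cv2.imwrite('pics/t18c.png',b)
E
```

```text
t 22.35 tcp [ 0.4648 -0.3509  0.2861] yaw 58.85 tilt [-0. -0. -1.] F [ 0.4167 -0.9738 -0.593 ] op 0.05464449416726299
```

View pics/s18c.png

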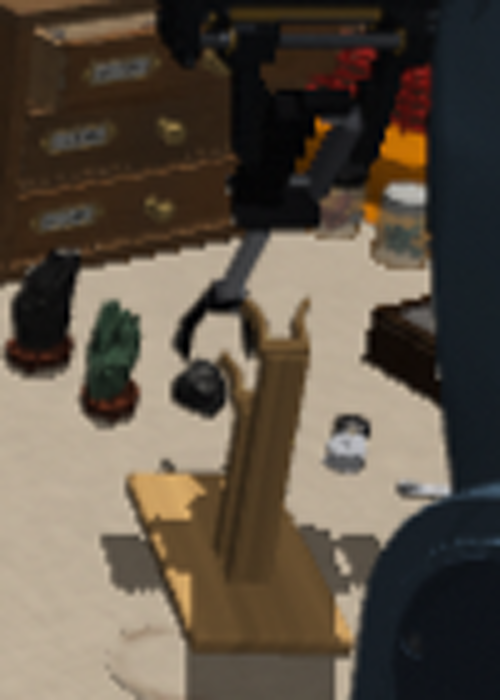

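View pics/t18c.png

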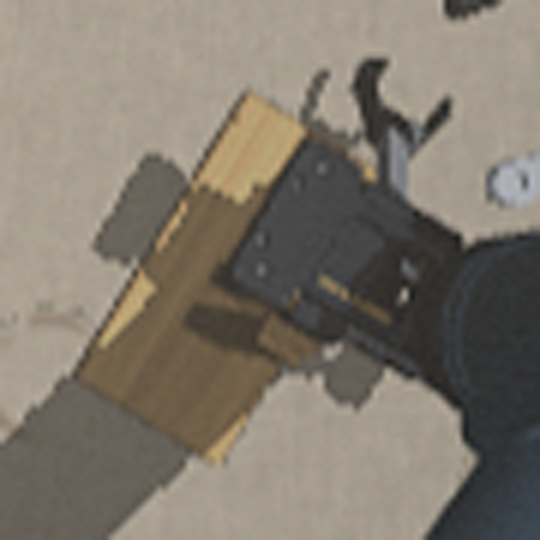

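View pics/w18.png

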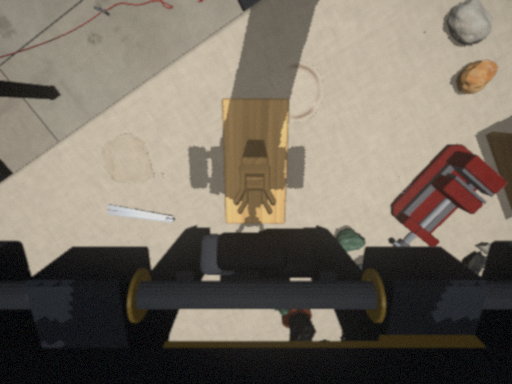

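```bash
python3 - <<'E'
import cv2
t=cv2.imread('pics/w18.png')[90:235,205:305];cv2.imwrite('pics/w18c.png',cv2.resize(t,None,fx=5.5,fy=5.5,interpolation=cv2.INTER_CUBIC)[:800])
E
```

```text
(no output)
```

View pics/w18c.png

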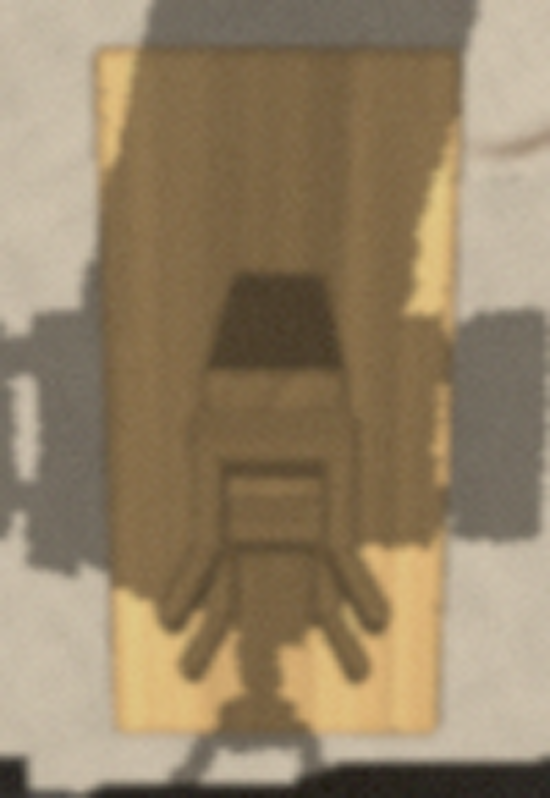

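```bash
python3 - <<'E'
import cv2
a=cv2.imread('pics/s18.png')[125:190,355:405];b=cv2.imread('pics/s4.png')[155:220,360:410]
cv2.imwrite('pics/s18d.png',cv2.hconcat([cv2.resize(x,None,fx=8,fy=8,interpolation=cv2.INTER_CUBIC) for x in(a,b)]))
E
```

```text
(no output)
```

View pics/s18d.png

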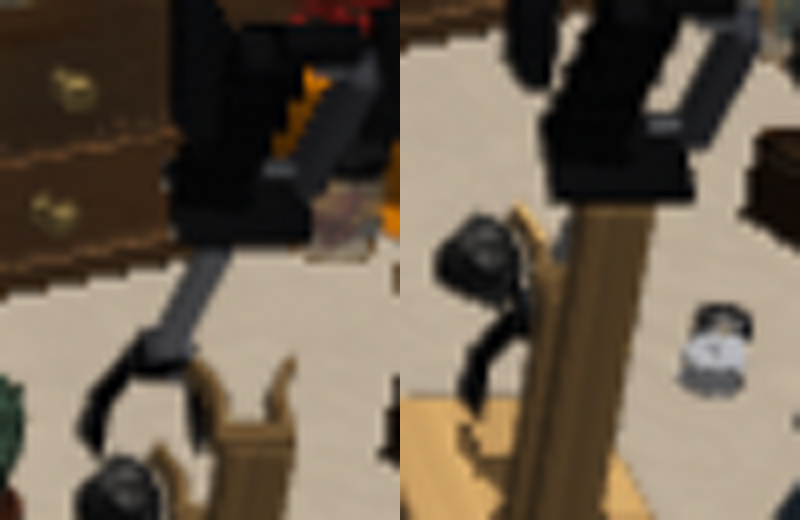

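```bash
python3 - <<'E'
from fit6 import *
H=np.array([[378.75,180],[396.5,180],[369.4,206]]);C=np.array([[377.25,155],[393.5,155.4],[367.1,181.5]])
loc=np.array([(-20,27,-58),(-20,-27,-58),(-6,13,-232)])/1000
yaw=np.radians(-31.3);fw=np.array([np.cos(yaw),np.sin(yaw),0]);lt=np.array([-fw[1],fw[0],0])
for Oh in ([.428,-.330,.2355],[.432,-.332,.2375]):
    bias=H-proj(SC,r2wl(Oh,yaw,30,loc));print('bias',bias.tolist())
    def f(v): return (proj(SC,r2wl(np.array(Oh)+v[0]*fw+[0,0,v[1]]+0.*lt,yaw,v[2],loc))+bias-C).ravel()
    r=least_squares(f,[.05,.05,30],x_scale=[.01,.01,1]);print(r.x,r.fun.round(2))
s=np.array([.4648,-.3509,.2861])-[.4186,-.3259,.2343];print('tcp disp fwd,lat,up',s@fw,s@lt,s[2])
E
```

```text
bias [[0.5876868797622592, -0.8512992356475024], [0.06263838244700537, -0.9543347021841555], [0.7199542784348409, 0.23240282811255497]]
[ 0.0542  0.0542 32.6889] [-0.7   0.21  0.43 -0.19  0.26 -0.03]
bias [[0.9978415144748851, 0.43454608705823716], [0.5189535878708398, 0.3315893308569571], [1.0610524565977357, 1.4238382912014913]]
[ 0.0545  0.0543 32.6864] [-0.7   0.21  0.43 -0.19  0.26 -0.03]
tcp disp fwd,lat,up 0.05246397574912339 0.0026403122155131574 0.05180000000000001
```

Request:
drive_tool(deltas=[2, 0, 8, 0, 4, 0, 16, 0, 4, 0, 20.5, 0, 10, 0, 24, 0, 17, 0, 28, 0, 24, 0, 32, 0, 30, 0, 35.5, 0, 30, 0, 35.5, 0])

```text
time_s: 23.3
tcp_pos: [0.4382, -0.3348, 0.2499]
eef_rot: [0.269, 0.963, 0.0, -0.0]
force: [-0.2, -0.5, -0.5]
opening: 0.0549
```

```bash
python3 - <<'E'
from h import *
s,Rm,y=now();print(s['moment'])
snap('scene','pics/s19.png');snap('wrist','pics/w19.png')
a=cv2.resize(cv2.imread('pics/s19.png')[135:215,350:410],None,fx=7,fy=7,interpolation=cv2.INTER_CUBIC)
b=cv2.resize(cv2.imread('pics/w19.png')[90:250,200:310],None,fx=3.5,fy=3.5,interpolation=cv2.INTER_CUBIC)
cv2.imwrite('pics/c19.png',cv2.hconcat([a,b]))
E
```

```text
t 23.3 tcp [ 0.4382 -0.3348  0.2499] yaw 58.84 tilt [ 0.0011  0.0005 -1.    ] F [-0.2178 -0.548  -0.5339] op 0.0548525957137334
[ 0.004   0.0533 -0.0482]
```

View pics/c19.png

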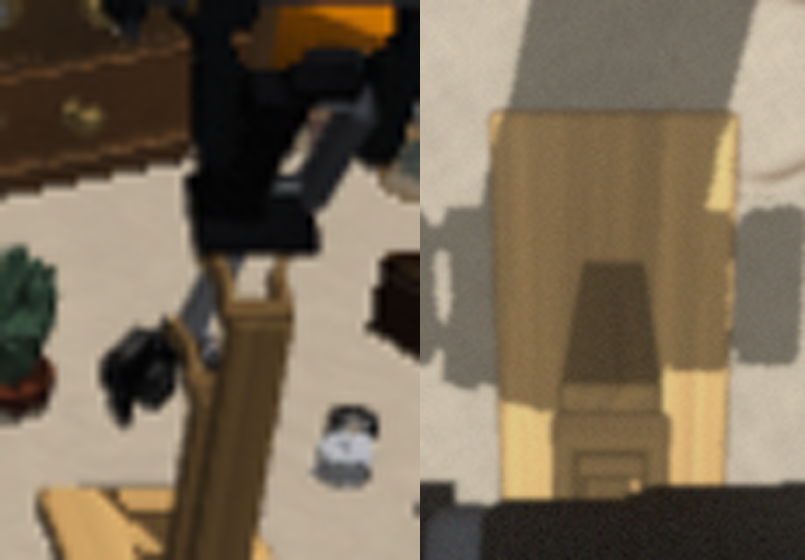

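Request:
drive_tool(deltas=[4, 0, 2.3, 0, 8, 0, 4.6, 0, 12, 0, 7, 0, 16, 0, 9.2, 0, 16, 0, 9.2, 0])

```text
time_s: 23.9
tcp_pos: [0.4248, -0.3267, 0.2407]
eef_rot: [0.269, 0.963, 0.0, -0.0]
force: [0.5, -0.1, -0.7]
opening: 0.0548
```

```bash
python3 - <<'E'
from h import *
s,Rm,y=now();print(s['moment'])
snap('scene','pics/s20.png')
a=cv2.resize(cv2.imread('pics/s20.png')[135:215,350:410],None,fx=8,fy=8,interpolation=cv2.INTER_CUBIC)
cv2.imwrite('pics/c20.png',a)
E
```

```text
t 23.9 tcp [ 0.4248 -0.3267  0.2407] yaw 58.85 tilt [ 0.001   0.0002 -1.    ] F [ 0.5076 -0.0857 -0.7054] op 0.05476564134551808
[ 0.0287  0.0312 -0.0133]
```

View pics/c20.png

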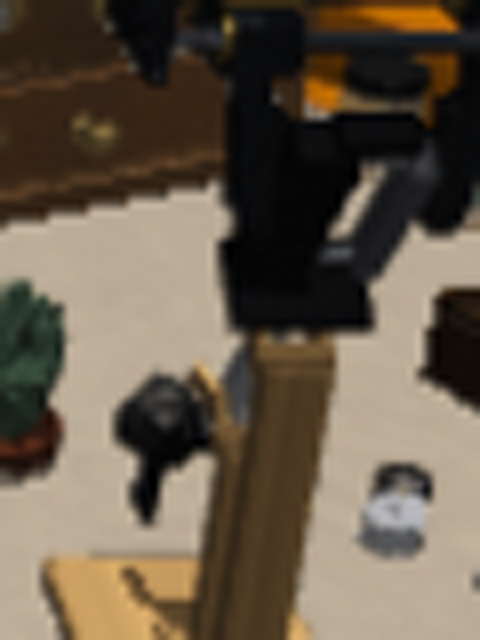

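Request:
drive_tool(deltas=[3, 0, 1.7, 0, 6, 0, 3.5, 0, 9, 0, 5.2, 0, 9, 0, 5.2, 0])

```text
time_s: 24.35
tcp_pos: [0.4173, -0.3222, 0.2356]
eef_rot: [0.268, 0.963, 0.0, -0.0]
force: [0.1, -0.3, -2.3]
opening: 0.0544
```

```bash
python3 - <<'E'
from h import *
s,Rm,y=now();print(s['moment'])
snap('scene','pics/s21.png')
a=cv2.resize(cv2.imread('pics/s21.png')[135:215,350:410],None,fx=7,fy=7,interpolation=cv2.INTER_CUBIC)
b=cv2.resize(cv2.imread('pics/s4.png')[135:215,350:400],None,fx=7,fy=7,interpolation=cv2.INTER_CUBIC)
cv2.imwrite('pics/c21.png',cv2.hconcat([a,b]))
E
```

```text
t 24.35 tcp [ 0.4173 -0.3222  0.2356] yaw 58.85 tilt [ 0.0007  0.0002 -1.    ] F [ 0.1106 -0.2861 -2.3353] op 0.0544065678025795
[0.023 0.057 0.065]
```

View pics/c21.png

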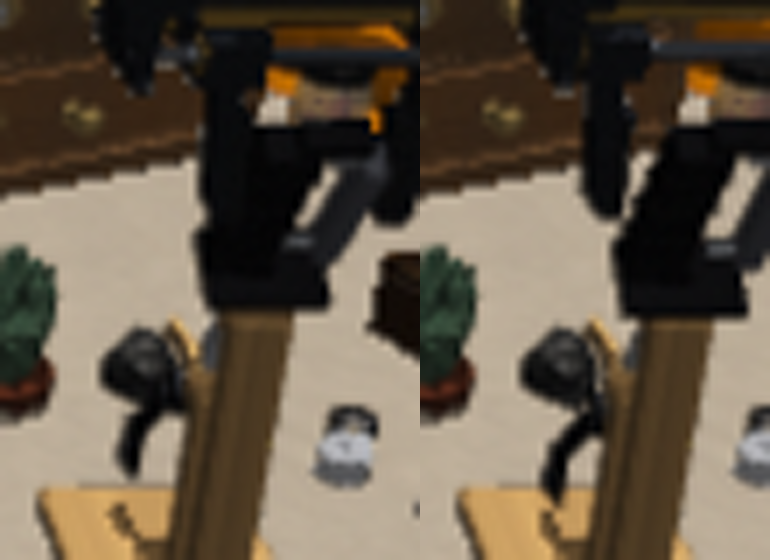

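Request:
drive_tool(deltas=[-0.5, 0, 1, 0, -1, 0, 2, 0, -1.5, 0, 3, 0, -1.5, 0, 3, 0])

```text
time_s: 24.8
tcp_pos: [0.4191, -0.3233, 0.2328]
eef_rot: [0.268, 0.963, -0.0, -0.0]
force: [-0.4, 1.0, -1.3]
opening: 0.0544
```

Request:
drive_tool(deltas=[0, 0, 0, 0, 0, 0, 0, 0, 0, -1, 0, 0, 0, -1, 0, 0, 0, -1, 0, 0], grip_force=4)

```text
time_s: 25.3
tcp_pos: [0.4186, -0.3242, 0.233]
eef_rot: [0.268, 0.963, -0.0, 0.0]
force: [-0.4, 0.4, -0.5]
opening: 0.0581
```

```bash
python3 - <<'E'
from h import *
s,Rm,y=now();print(s['moment'])
snap('scene','pics/s22.png')
a=cv2.resize(cv2.imread('pics/s22.png')[135:215,350:410],None,fx=7,fy=7,interpolation=cv2.INTER_CUBIC)
b=cv2.resize(cv2.imread('pics/s4.png')[135:215,350:400],None,fx=7,fy=7,interpolation=cv2.INTER_CUBIC)
cv2.imwrite('pics/c22.png',cv2.hconcat([a,b]))
E
```

```text
t 25.3 tcp [ 0.4186 -0.3242  0.233 ] yaw 58.85 tilt [-0.0001  0.     -1.    ] F [-0.3852  0.4355 -0.5371] op 0.05807191638115778
[-0.0516  0.1066 -0.0037]
```

View pics/c22.png

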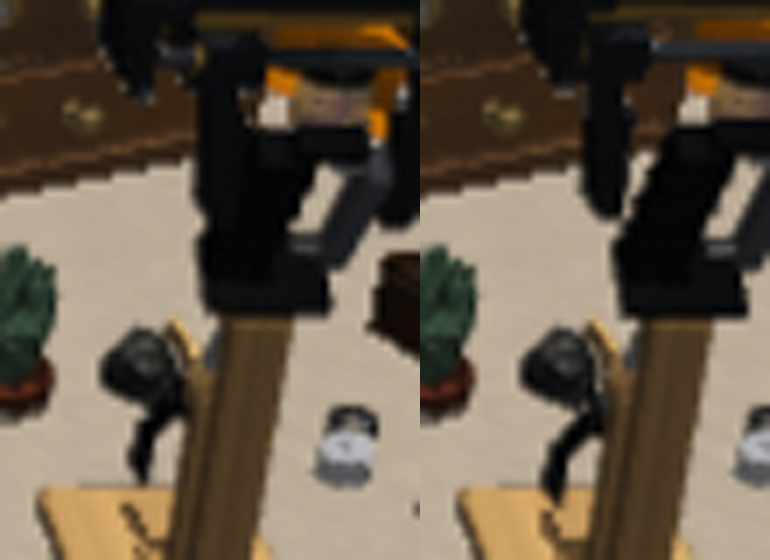

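Request:
drive_tool(deltas=[0, 0, 0, 0, 0, 0, 0, 0, 0, 0, 0, 0], grip_force=3)

```text
time_s: 25.65
tcp_pos: [0.4186, -0.3241, 0.2329]
eef_rot: [0.268, 0.963, 0.0, 0.0]
force: [-0.4, 0.1, -1.3]
opening: 0.0583
```

Request:
drive_tool(deltas=[0, 0, 0, 0, 0, 0, 0, 0, 0, 0, 0, 0, 0, 0, 0, 0], gripper=0.72)

```text
time_s: 26.05
tcp_pos: [0.4186, -0.3241, 0.233]
eef_rot: [0.268, 0.963, -0.0, 0.0]
force: [0.2, 0.9, -2.0]
opening: 0.0634
```

```bash
python3 - <<'E'
from h import *
s,Rm,y=now();print(s['moment'])
snap('scene','pics/s23.png')
a=cv2.resize(cv2.imread('pics/s23.png')[135:215,350:410],None,fx=7,fy=7,interpolation=cv2.INTER_CUBIC)
b=cv2.resize(cv2.imread('pics/s4.png')[135:215,350:400],None,fx=7,fy=7,interpolation=cv2.INTER_CUBIC)
cv2.imwrite('pics/c23.png',cv2.hconcat([a,b]))
E
```

```text
t 26.05 tcp [ 0.4186 -0.3241  0.233 ] yaw 58.86 tilt [-0.0001  0.     -1.    ] F [ 0.2317  0.9278 -1.9575] op 0.0634153654839757
[-0.0175 -0.0293 -0.0515]
```

View pics/c23.png

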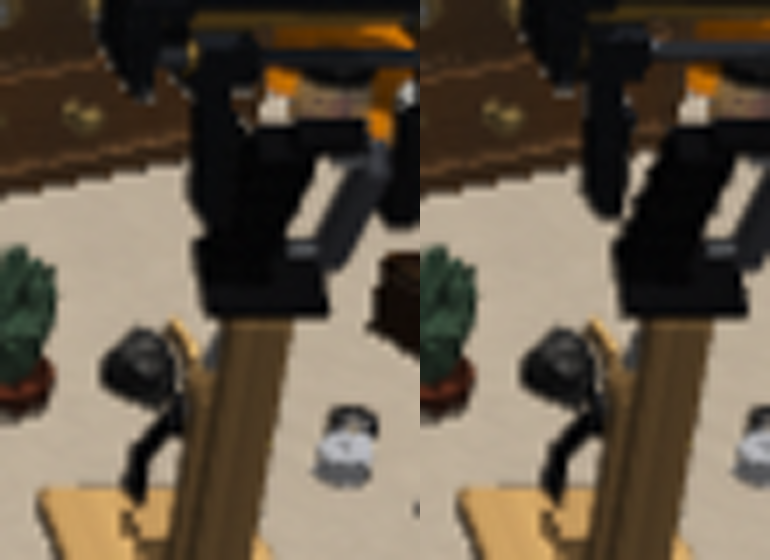

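Request:
drive_tool(deltas=[0, 0, 0, 0, 0, 0, 0, 0, 0, 0, 0, 0, 0, 0, 0, 0, 0, 0, 0, 0], gripper=1)

```text
time_s: 26.6
tcp_pos: [0.4186, -0.3241, 0.2329]
eef_rot: [0.268, 0.963, -0.0, -0.0]
force: [-0.9, 0.7, 0.2]
opening: 0.0875
```

Request:
drive_tool(deltas=[0, 0, -8, 0, 0, 0, -20, 0, 0, 0, -35, 0, 0, 0, -55, 0, 0, 0, -80, 0, 0, 0, -105, 0, 0, 0, -130, 0, 0, 0, -150, 0, 0, 0, -160, 0, 0, 0, -160, 0])

```text
time_s: 27.6
tcp_pos: [0.419, -0.3246, 0.3945]
eef_rot: [0.268, 0.963, -0.0, 0.001]
force: [-0.1, 0.5, -0.6]
opening: 0.0879
```

```bash
python3 - <<'E'
from h import *
s,Rm,y=now()
snap('scene','pics/s24.png');snap('wrist','pics/w24.png');snap('top','pics/t24.png')
a=cv2.resize(cv2.imread('pics/s24.png')[135:245,345:425],None,fx=4,fy=4,interpolation=cv2.INTER_CUBIC)
b=cv2.resize(cv2.imread('pics/s1.png')[135:245,345:425],None,fx=4,fy=4,interpolation=cv2.INTER_CUBIC)
cv2.imwrite('pics/c24.png',cv2.hconcat([a,b]))
E
```

```text
t 27.6 tcp [ 0.419  -0.3246  0.3945] yaw 58.85 tilt [-0.003   0.0004 -1.    ] F [-0.142   0.5497 -0.6202] op 0.08794322815990746
```

View pics/c24.png

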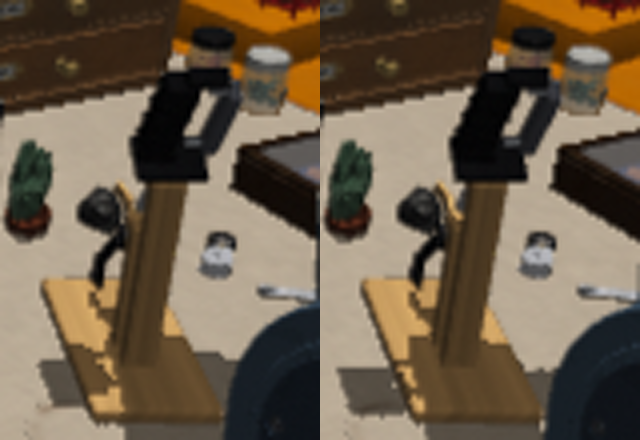

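View pics/s24.png

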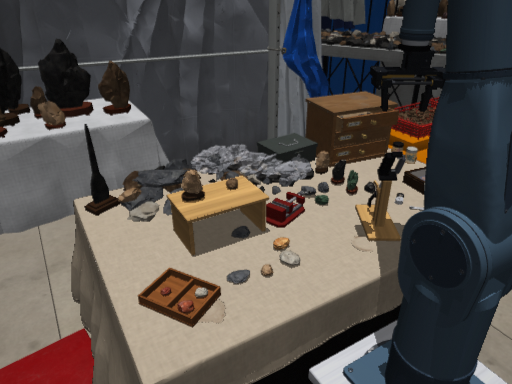

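View pics/w24.png

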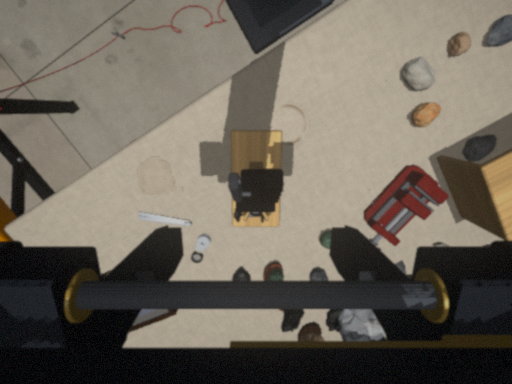

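```bash
python3 - <<'E'
from h import *
a=cv2.imread('pics/s24.png').astype(int);b=cv2.imread('pics/s1.png').astype(int)
d=np.abs(a-b).max(2)>45
n,l,st,c=cv2.connectedComponentsWithStats(d.astype(np.uint8))
for i in range(1,n):
    if st[i,4]>=6: print(st[i].tolist(),c[i].round(0).tolist())
s,_,_=now();print(np.abs(s['qvel']).max())
E
```

```text
[398, 0, 8, 7, 42] [401.0, 3.0]
[448, 2, 7, 11, 31] [451.0, 6.0]
[392, 16, 11, 21, 136] [397.0, 25.0]
[427, 18, 9, 19, 118] [431.0, 27.0]
[446, 18, 9, 23, 156] [450.0, 29.0]
[393, 42, 6, 3, 13] [396.0, 43.0]
[446, 43, 7, 6, 23] [449.0, 45.0]
[411, 44, 20, 6, 42] [424.0, 46.0]
[396, 49, 8, 17, 74] [399.0, 55.0]
[424, 52, 10, 15, 85] [428.0, 59.0]
[446, 54, 6, 13, 46] [449.0, 59.0]
[364, 67, 5, 8, 27] [366.0, 70.0]
[439, 72, 11, 29, 111] [444.0, 85.0]
[366, 75, 7, 13, 50] [369.0, 81.0]
[430, 88, 6, 4, 8] [432.0, 89.0]
[374, 94, 7, 14, 78] [377.0, 101.0]
[382, 97, 6, 9, 49] [384.0, 101.0]
[420, 98, 10, 14, 56] [425.0, 104.0]
[413, 101, 7, 11, 42] [416.0, 106.0]
[437, 100, 5, 6, 20] [439.0, 103.0]
[383, 109, 4, 3, 8] [385.0, 110.0]
[426, 121, 10, 46, 147] [430.0, 143.0]
[425, 169, 3, 13, 23] [426.0, 175.0]
[377, 185, 4, 5, 7] [378.0, 187.0]
[424, 196, 2, 14, 19] [424.0, 201.0]
[408, 211, 15, 10, 21] [414.0, 215.0]
[362, 219, 10, 6, 33] [366.0, 221.0]
[385, 218, 7, 3, 12] [388.0, 219.0]
[394, 223, 12, 5, 39] [399.0, 225.0]
[349, 225, 17, 15, 101] [355.0, 232.0]
[369, 224, 5, 6, 12] [371.0, 226.0]
[364, 226, 5, 6, 13] [366.0, 228.0]
[369, 232, 7, 6, 26] [373.0, 235.0]
[209, 241, 7, 5, 26] [212.0, 243.0]
[371, 241, 9, 34, 96] [376.0, 254.0]
[162, 289, 10, 7, 30] [167.0, 293.0]
[503, 289, 9, 8, 10] [507.0, 293.0]
[161, 291, 4, 2, 6] [162.0, 292.0]
[486, 294, 7, 5, 10] [489.0, 296.0]
[374, 330, 7, 14, 67] [377.0, 337.0]
t 27.75 tcp [ 0.4182 -0.3237  0.392 ] yaw 58.86 tilt [ 0.0015  0.     -1.    ] F [0.272  0.2262 1.6186] op 0.08821937996208007
0.0063356548919328475
```

Apart from the arm and its shadows, the only changes are the pebble gone from (212,243) and now at (167,292), in the far bay.

```bash
python3 -c "
from bench import ticket; print(ticket.job_done())"
```

```text
the job is handed in; nothing more can be done
None
```

The pebble is in the far bay of the tray, the reacher is hung back on its rest, and I handed the job in at about 27.8 s of the 59 s allowed. No verdict was reported.

**What I did:** I took the reacher off its rest and reached under the riser with its jaws. I closed them on the pebble, lowered it to the tray floor, let go there, and hung the reacher up. The gripper's own fingers never touched the pebble.

**What did not go to plan:**
- The reacher swung in my light grip as it came off the rest, from a 30° lean to about 19°. I set it back to about 31° by pressing the open jaws on bare table in front of the riser. The highest force I read there was about 19 N.
- When I hung it up it leaned a degree or two too far. It settled into the saddles when I opened the gripper.

**Last checks:**
- In the scene picture the hung reacher looks the same as before I took it: the collar and jaw tip sit at the same pixels.
- Comparing before and after pictures, the only changes besides the arm, its shadows and small differences around the rest from those shadows are the pebble gone from under the riser and now lying in the far bay. The slate, the stones on the riser and the tray stones show no change.
- The gripper was open, clear of everything, and the arm was still when I handed in.

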